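# Stack a patty mould in its slanted stand and lock it

### The arm

A 6-joint arm with a two-finger parallel gripper is mounted at the origin on a cart in front of the work surface, level with it; the furniture and walls round the work are solid. World frame = base frame: x ahead of the robot, y to its left, z up, the work surface at z = 0. Lengths are in m, angles in rad, forces in N, time in s.
With the tool pointing down it reaches from about 0.375 to 0.975 m from the base axis. Payload 3.8 kg.
Tool frame: the origin (TCP) lies between the finger pads; the fingertips stand 17 mm ahead of it and the grasp point (between the pads) lies 2 mm behind it; y points along the fingers, z is the direction in which the jaws open and shut, and the axes are right-handed (so a half turn about y gives the same grasp; the last joint's range is limited). The gripper opens to 85 mm and grips with 20 to 120 N. Pads are 22 mm wide; open, the fingers measure 114 mm over their backs; the gripper's body (76 mm by 85 mm) begins 54 mm behind the grasp point. The pads swing forward as they close: fully open they stand 13 mm farther back than shut.
Start: joints at [1.148, 0.264, 1.604, -0, 1.274, -0.037], TCP at [0.254, 0.625, 0.228] pointing down, gripper open.
Joint ranges: [-2.63, 2.63], [-0.94, 2.18], [0.31, 2.57], [-1.31, 4.45], [0, 2.66], [-2.55, 2.55]. Speed limits (rad/s): [2.57, 2.57, 3.14, 3.14, 3.14, 3.14].

### API

Orientations are given as a rotation vector (axis times angle).
In Python, from workcell import bot, eyes, nets gives the robot as it stands. The module is installed in compiled form; this text tells all that it offers.
- The arm moves only by the tool jog_arm, never from a script. Its arguments are lists of equal length, an entry for each row: "turn": the turn, a rotation vector about the tool's x, y, z in rad, a list of three; "slide": the shift along the tool's x, y, z in mm, a list of three; "grip": the opening in per cent of the stroke, from 0 (shut) to 100 (fully open). A call has 1 to 5 rows; each row shifts and turns the commanded pose from where the row before left it, along the tool's axes as they then stand; what a row does not reach is not made up. A row lasts 1/10 s, in which the tool goes at most 50 mm and 8.59 degrees, less where a joint would pass 70% of its speed; a pose out of reach is approached as far as the arm can. A call with a gripper value outside its range is refused whole. The fingers move at their own pace and stop on an object; "newtons" is the grip in N (left out, the last holds). Time passes only in rows, so rows that do not move let the fingers close. It gives the time, the measured TCP pose, the force and the opening at its end, in the units of the state.
- bot.read_state(): the state, without advancing time (a new reading comes with each control period).
- eyes.read_camera(name): name is "scene" or "top" or "wrist"; returns a dict with "img" (420x560x3 uint8, red, green, blue), "depth" (420x560 float32, m along the optical axis (not along the pixel's ray), 0 where there is no reading), "intrinsics" (3x3 intrinsics, pixels), "position" and "rotation" of the camera in the world. Camera axes: x right, y down, z forward; pixel columns grow to the right and rows downward; lengths in m; the calibration is good to about 2 mm. A picture is of the moment at which its call begins.
- bot.finish_job(): hands the job in, once; it reports no verdict.
Trained networks look in a picture, given as the dict that the camera call returned (one of the last four; its "shot" number tells which), for a name from the list of things; names that differ only in an ending like _2 or _b are one class to them, and where a whole thing is asked for, a point or a joint stands for the part that bears it (a point fixed in the world has none). Each returns a list of dicts, best first, with "conf" (0 to 1); they miss things now and then, are a little off and sometimes report something else, mostly with a low value. They report only what shows in the picture. A call takes as long as a camera call. They do not tell look-alikes from the thing itself.
- nets.search_frame(thing, picture): "xyz" ([x, y, z] in m, in the coordinates of the camera as it stood for that picture, good to about 4 mm: the middle of the surface that is visible of it).
The state is a dict: "time": time; "q": joint angles; "joint_vel": joint speeds; "joint_torque": joint torques, N m; "tool_pos": TCP position; "tcp_rot": TCP orientation; "wrist_force": force on the tool from outside, world axes, zero at the start; "torque": the same for the moment, N m; "width": opening from 0.0 (shut) to 1.0 (fully open).
Only numpy, scipy, OpenCV 4.12 (cv2) and the standard library are available. Lean on these libraries where they do the work, as an engineer would, in place of code of your own. Each camera call takes 0.05 s, during which the arm holds its last target.

### The job

Get the patty mould ready for service: in the pocket of the slanted stand, stack the white block at the bottom, then the white spacer frame on it, then the metal press plate with its knob up, each lying flat and square on the one below. Then swing the keeper bar fully over the plate until it stops, and let go. Leave the tape roll, the stapler and the spice jar where they are.

Things in the scene. Friction and masses are not known exactly. Their poses are not given: they have to be found in the camera images.
- nest: pocket of the fixed bare-metal slanted stand. Origin: centre of the pocket floor, about 42 mm above the table. z is the pocket's axis, square to its floor, leaning 28 degrees from vertical towards the stand's low front; x points up the slope to the rear, y to the left, level. The pocket is 59 mm square, formed by four corner guides only; the floor plate spans x -48 to 76, y -46 to 46 mm
- guide_top (a point): top of the right front corner guide (nest x = -32, y = -32, z = 58 mm). The four L-shaped aluminium guides are 5 mm thick, straight up to 52 mm above the pocket floor, then flared outward to 58 mm; each covers the last 10 mm of a pocket side, so the middle 39 mm of all four sides is open for fingers
- block_center (a point): centre of the white plastic block, 56 x 56 mm, 32 mm high (the taller of the two white parts, solid, grey disc on its top); its z axis points up; starts flat on the table. In place its centre is 16 mm above the pocket floor, along nest z
- spacer_center (a point): centre of the white plastic spacer frame, 56 x 56 mm outside, 16 mm high, with a round 34 mm hole through it; its z axis points up; starts flat on the table. In place its centre is 40 mm above the pocket floor, along nest z
- plate_knob (a point): middle of the knob of the press plate: a bare metal plate 56 x 56 mm, 14 mm thick, with a round black knob 17 mm thick, 24 mm high, on its top; the point lies on the knob's axis 26 mm above the plate's underside; its z axis points up, its x and y along the plate's sides; starts flat on the table, knob up. In place the point is 74 mm above the pocket floor, along nest z
- keeper (a joint): angle (rad) of the keeper: a flat steel bar 44 mm long, 14 mm wide, turning on a 14 mm thick post about an axis parallel to nest z through nest x = 60, y = 0 mm. 0 = closed, at its stop: the bar points to nest -x, 3 mm above the press plate and clear of its knob. It grows as the bar opens towards nest +y, up to 2.7. Light friction: it stays where it is left
- keeper_pin (a point): middle of the upright steel pin on the keeper, 12 mm thick, 20 mm long (parallel to nest z), 32 mm from the hinge axis, 81 mm above the pocket floor along nest z; the bar's underside is 65 mm and its upper face 71 mm above the pocket floor
- tape_roll: bystander: roll of brown tape, 92 mm across, 48 mm high; origin under its centre
- stapler: bystander: red stapler, 147 x 37 x 48 mm; origin under its centre
- spice_jar: bystander: spice jar, 40 mm across, 105 mm high, upright; origin under its centre
Mind the look-alikes: they are no part of the job. What is shaped like the part that bears nest but blue or yellow is not meant.

How it is judged:
On the way, in this order (a step that is already met when the one before it is completed fails the run):
1. the block is seated on the pocket floor (x of block_center in the frame of nest between -0.0035 and 0.0035 m and y of block_center in the frame of nest between -0.0035 and 0.0035 m and z of block_center in the frame of nest between 0.013 and 0.019 m and angle between the z axis of block_center and the z axis of nest, either way round below 0.07 rad), for 0.2 s.
2. the spacer lies square on the block in the pocket (all of step 1 and x of spacer_center in the frame of nest between -0.0035 and 0.0035 m and y of spacer_center in the frame of nest between -0.0035 and 0.0035 m and z of spacer_center in the frame of nest between 0.037 and 0.043 m and angle between the z axis of spacer_center and the z axis of nest, either way round below 0.07 rad), for 0.2 s.
3. the press plate lies square on the spacer, knob up (all of step 2 and x of plate_knob in the frame of nest between -0.005 and 0.005 m and y of plate_knob in the frame of nest between -0.005 and 0.005 m and z of plate_knob in the frame of nest between 0.071 and 0.077 m and angle between the z axis of plate_knob and the z axis of nest, either way round below 0.07 rad), for 0.2 s.
4. the keeper is closed over the plate (all of step 3 and value of joint keeper below 0.18 rad), for 0.2 s.
At the end, for the whole second after the job is handed in: Block, spacer and plate are stacked in the pocket in this order from the floor up, at rest, each within 3 mm of its seated height, within 3.5 mm of the pocket's axis along nest x and along nest y (knob 5 mm) and flat within 4 degrees, knob up; the keeper is within 0.18 rad of its stop (all of step 4 and angle between plate_knob's own z axis and vertical below 0.7 rad and linear speed of each of block, spacer, plate below 0.02 m/s); the robot touches nothing.
It fails at once if the brown tape roll is moved more than 30 mm or tipped over (distance of tape_roll from where it was at the start of the episode above 0.03 m or angle between tape_roll's own z axis and vertical above 0.5 rad).
It fails at once if the stapler is moved more than 30 mm or tipped over (distance of stapler from where it was at the start of the episode above 0.03 m or angle between stapler's own z axis and vertical above 0.5 rad).
It fails at once if the spice jar is moved more than 30 mm or tipped over (distance of spice_jar from where it was at the start of the episode above 0.03 m or angle between spice_jar's own z axis and vertical above 0.5 rad).
It also fails if it takes over 72 s, if anything falls off the work surface, if the arm or the gripper's body presses on something with over 40 N, if the wrist force passes 120 N, or if a joint passes its speed limit or range.

## Working session

There is one attempt and no reset: what is moved stays moved. The work goes in short steps, Python scripts to look and compute and a tool call to move; the robot and the scene stay as the last step left them, time stands still between calls to the robot, and variables do not carry over. Pictures are saved under pics/ and viewed, and the job is handed in when it is done.

Besides the shell and the picture viewer there is one more tool, called in YAML: its name, and indented under it one key for each argument. jog_arm: Moves the arm, as the interface text tells. Its arguments: {"type":"object","properties":{"turn":{"type":"array"},"slide":{"type":"array"},"grip":{"type":"array"},"newtons":{"type":"number"}},"required":["turn","slide","grip"]}

```bash
mkdir -p pics; ls
cat > h.py <<'E'
import numpy as np, cv2
from scipy.spatial.transform import Rotation as R
from workcell import bot, eyes, nets
def shot(n,name):
    p=eyes.read_camera(n); cv2.imwrite(f'pics/{name}.png',p['img'][:,:,::-1]); return p
def w(p,c): return np.array(p['rotation'])@np.array(c)+np.array(p['position'])
def px(p,u,v,d=None):
    K=np.array(p['intrinsics']); d=p['depth'][int(v),int(u)] if d is None else d
    return w(p,[(u-K[0,2])/K[0,0]*d,(v-K[1,2])/K[1,1]*d,d])
def proj(p,X):
    c=np.array(p['rotation']).T@(np.array(X)-np.array(p['position'])); K=np.array(p['intrinsics']); q=K@c; return q[:2]/q[2]
E
python3 - <<'E'
from h import *
np.set_printoptions(precision=4,suppress=True)
print(bot.read_state())
for n in ['scene','top','wrist']:
    p=shot(n,n+'0'); print(n,p['position'],p['intrinsics'])
    for t in ['nest','block_center','spacer_center','plate_knob','keeper','keeper_pin','tape_roll','stapler','spice_jar','guide_top']:
        try:
            for r in nets.search_frame(t,p): print(t,round(r['conf'],2),w(p,r['xyz']),proj(p,w(p,r['xyz'])))
        except Exception as e: print(t,e)
print(bot.read_state()['time'])
E
```

```text
pics
{'time': 0.0, 'q': array([ 1.1481,  0.2648,  1.6054, -0.    ,  1.2737, -0.0369]), 'joint_vel': array([-0.0008, -0.0007, -0.001 , -0.0007, -0.    , -0.    ]), 'joint_torque': array([ -0.0012, -51.5107, -36.7312,  -0.0001,   0.0129,   0.    ]), 'tool_pos': array([0.2537, 0.6247, 0.2262]), 'tcp_rot': array([-1.5517,  0.3032, -0.3024]), 'wrist_force': array([-1.0343, -0.2038, -0.4876]), 'torque': array([0.0307, 0.0167, 0.0062]), 'width': 1.0036337298852076}
scene [-0.4054 -0.6348  0.6862] [[399.7634   0.     279.7471]
 [  0.     399.7634 212.7306]
 [  0.       0.       1.    ]]
nest matmul: Input operand 1 does not have enough dimensions (has 0, gufunc core with signature (n?,k),(k,m?)->(n?,m?) requires 1)
block_center matmul: Input operand 1 does not have enough dimensions (has 0, gufunc core with signature (n?,k),(k,m?)->(n?,m?) requires 1)
spacer_center matmul: Input operand 1 does not have enough dimensions (has 0, gufunc core with signature (n?,k),(k,m?)->(n?,m?) requires 1)
plate_knob matmul: Input operand 1 does not have enough dimensions (has 0, gufunc core with signature (n
[... 1885 characters left out ...]
n?,k),(k,m?)->(n?,m?) requires 1)
stapler matmul: Input operand 1 does not have enough dimensions (has 0, gufunc core with signature (n?,k),(k,m?)->(n?,m?) requires 1)
spice_jar matmul: Input operand 1 does not have enough dimensions (has 0, gufunc core with signature (n?,k),(k,m?)->(n?,m?) requires 1)
guide_top matmul: Input operand 1 does not have enough dimensions (has 0, gufunc core with signature (n?,k),(k,m?)->(n?,m?) requires 1)
wrist [0.1849 0.6541 0.3738] [[362.3481   0.     280.9157]
 [  0.     362.3481 207.1058]
 [  0.       0.       1.    ]]
guide_top matmul: Input operand 1 does not have enough dimensions (has 0, gufunc core with signature (n?,k),(k,m?)->(n?,m?) requires 1)
1.65
```

Run:
```python
from h import *
p=shot('top','top1')
r=nets.search_frame('nest',p); print(r, p['rotation'], p['position'])
```

```text
[{'xyz': [0.3553, -0.1083, 1.3964], 'conf': 0.88}, {'xyz': [-0.1039, 0.0463, 1.3759], 'conf': 0.79}, {'xyz': [-0.2582, 0.2342, 1.3496], 'conf': 0.73}] [-2.18738174  2.19680738 -0.10707953] [ 0.46573917 -0.01663976  1.43509652]
```

View pics/scene0.png

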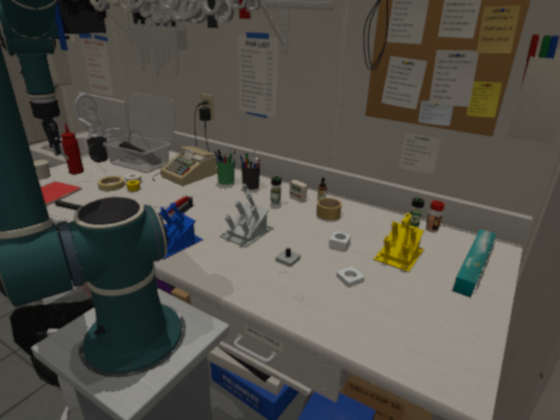

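View pics/top0.png

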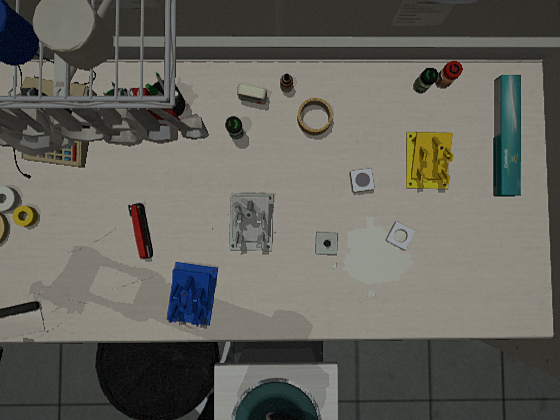

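```bash
sed -i "s/np.array(p\['rotation'\])/R.from_rotvec(p['rotation']).as_matrix()/g" h.py
python3 - <<'E'
from h import *
np.set_printoptions(precision=4,suppress=True)
s=bot.read_state(); print(s['time'],R.from_rotvec(s['tcp_rot']).as_matrix())
for n in ['top','scene']:
    p=shot(n,n+'2'); np.savez(n+'2.npz',**{k:p[k] for k in p})
    for t in ['nest','block_center','spacer_center','plate_knob','keeper_pin','tape_roll','stapler','spice_jar','guide_top']:
        for r in nets.search_frame(t,p): print(n,t,round(r['conf'],2),w(p,r['xyz']),proj(p,w(p,r['xyz'])).round())
    b={'top':(180,130,440,270),'scene':(210,180,380,310)}[n]
    c=p['img'][b[1]:b[3],b[0]:b[2],::-1]
    cv2.imwrite(f'pics/{n}2c.png',cv2.resize(c,None,fx=3 if n=='top' else 4,fy=3 if n=='top' else 4,interpolation=cv2.INTER_CUBIC))
E
```

```text
1.75 [[ 0.9265 -0.      0.3763]
 [-0.3763 -0.      0.9265]
 [ 0.     -1.     -0.    ]]
top nest 0.64 [0.3379 0.2137 0.0655] [189. 295.]
top nest 0.62 [ 0.6802 -0.3996  0.0553] [430. 158.]
top nest 0.61 [0.5254 0.059  0.0597] [251. 219.]
top nest 0.22 [ 0.7957 -0.1043  0.0489] [315. 114.]
top block_center 0.67 [ 0.6262 -0.229   0.0322] [363. 180.]
top spacer_center 0.7 [ 0.4839 -0.3302  0.0179] [402. 235.]
top plate_knob 0.87 [ 0.4611 -0.1303  0.0152] [325. 244.]
top plate_knob 0.72 [ 0.6245 -0.2287  0.0334] [363. 180.]
top keeper_pin 0.66 [0.3325 0.216  0.1285] [183. 299.]
top tape_roll 0.71 [ 0.7974 -0.1014  0.0512] [314. 113.]
top stapler 0.82 [0.498  0.3378 0.0386] [142. 230.]
top spice_jar 0.88 [0.7489 0.0968 0.1057] [235. 127.]
top guide_top 0.92 [ 0.6831 -0.3995  0.0641] [431. 156.]
top guide_top 0.7 [0.5265 0.0607 0.0599] [251. 218.]
top guide_top 0.63 [0.3399 0.2107 0.0703] [189. 294.]
scene nest 0.85 [0.516  0.0617 0.0621] [247. 216.]
scene nest 0.66 [ 0.674  -0.4022  0.0538] [401. 240.]
scene nest 0.61 [0.3381 0.1992 0.0694] [177. 224.]
scene block_center 0.86 [ 0.5988 -0.231   0.0302] [338. 240.]
scene spacer_center 0.7 [0.5147 0.0588 0.0602] [247. 217.]
scene spacer_center 0.64 [ 0.4681 -0.3294  0.0144] [350. 276.]
scene plate_knob 0.69 [ 0.4519 -0.1362  0.015 ] [288. 257.]
scene keeper_pin 0.62 [ 0.6582 -0.4046  0.1236] [404. 222.]
scene keeper_pin 0.58 [0.3256 0.2172 0.1272] [167. 208.]
scene keeper_pin 0.45 [0.5365 0.0841 0.1414] [245. 190.]
scene tape_roll 0.63 [ 0.7636 -0.1066  0.0328] [326. 209.]
scene stapler 0.78 [0.513  0.3461 0.0305] [183. 203.]
scene spice_jar 0.69 [0.74   0.0987 0.0628] [275. 190.]
scene guide_top 0.87 [0.516  0.0618 0.0572] [247. 218.]
scene guide_top 0.74 [0.3366 0.201  0.0669] [176. 225.]
scene guide_top 0.74 [ 0.672  -0.4038  0.0551] [401. 240.]
```

View pics/top2c.png

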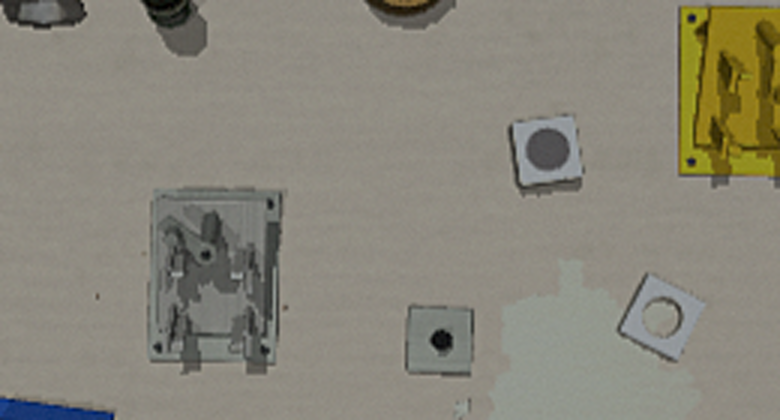

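View pics/scene2c.png

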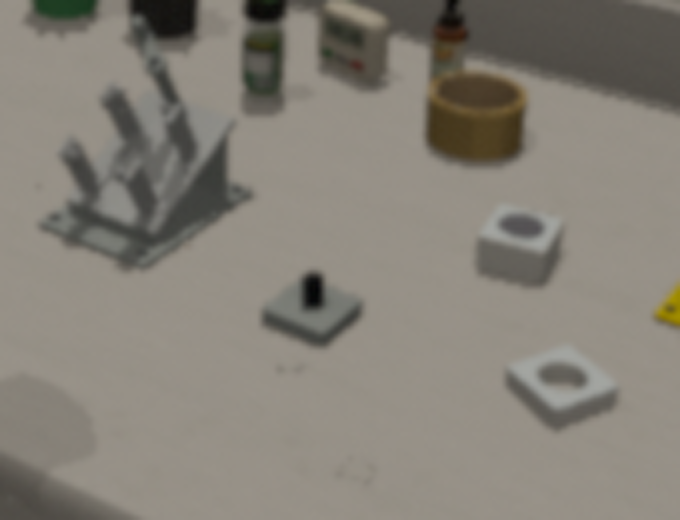

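Run:
```python
from h import *
np.set_printoptions(precision=4,suppress=True)
s=bot.read_state(); T=R.from_rotvec(s['tcp_rot']).as_matrix()
p=shot('wrist','w1')
C=R.from_rotvec(p['rotation']).as_matrix()
print(T.T@C, T.T@(p['position']-s['tool_pos']))
p=np.load('top2.npz')
for u,v,n in [(361,180,'block'),(400,235,'sp'),(327,250,'plate'),(268,198,'base'),(250,245,''),(233,249,''),(248,215,'')]: print(n,px(p,u,v))
```

```text
[[ 0.0007  0.9555  0.2949]
 [-0.0004 -0.2949  0.9555]
 [ 1.     -0.0008  0.0002]] [-0.0748 -0.1462  0.0006]
block [ 0.6255 -0.2234  0.0344]
sp [ 0.4833 -0.3305 -0.0049]
plate [ 0.4451 -0.1353  0.0115]
base [0.5759 0.0163 0.0786]
 [0.459  0.0651 0.0073]
 [0.4488 0.1097 0.0013]
 [0.5308 0.0625 0.1369]
```

View pics/w1.png

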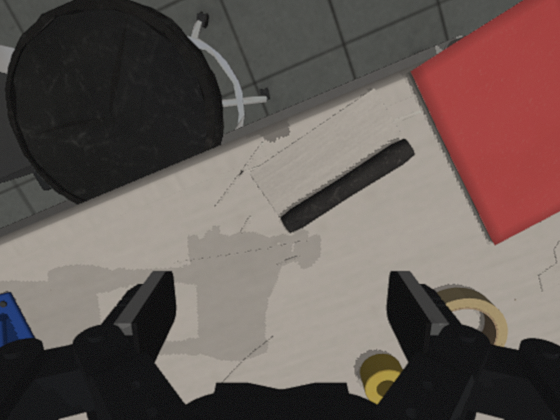

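jog_arm:
  turn:
    - [0,-0.13,0]
    - [0,-0.13,0]
    - [0,-0.126,0]
    - [0,0,0]
    - [0,0,0]
  slide:
    - [0,0,-40]
    - [0,0,-40]
    - [0,0,-40]
    - [20,-3,-45]
    - [20,-3,-45]
  grip: [100,100,100,100,100]

```text
time: 3.3
tool_pos: [0.2634, 0.4185, 0.2336]
tcp_rot: [-1.571, -0.002, 0.002]
wrist_force: [0.8, 0.3, 1.4]
width: 1.001
```

jog_arm:
  turn:
    - [0,0,0]
    - [0,0,0]
    - [0,0,0]
    - [0,0,0]
    - [0,0,0]
  slide:
    - [30,-3,-36]
    - [30,-3,-36]
    - [30,-3,-36]
    - [30,-3,-36]
    - [30,-3,-36]
  grip: [100,100,100,100,100]

```text
time: 3.8
tool_pos: [0.4148, 0.2384, 0.2492]
tcp_rot: [-1.57, -0.001, -0.001]
wrist_force: [0.7, 0.6, 0.0]
width: 1.002
```

jog_arm:
  turn:
    - [0,0,0]
    - [0,0,0]
    - [0,0,0]
    - [0,0,0]
    - [0,0,0]
  slide:
    - [30,-3,-36]
    - [30,-3,-36]
    - [30,-3,-36]
    - [30,-3,-36]
    - [27,0,-30]
  grip: [100,100,100,100,100]

```text
time: 4.3
tool_pos: [0.5624, 0.0638, 0.2614]
tcp_rot: [-1.571, -0.001, -0.002]
wrist_force: [0.0, 0.7, 0.4]
width: 0.999
```

Run:
```python
from h import *
p=shot('wrist','w2');np.savez('w2.npz',**p); s=bot.read_state(); print(s['time'],s['tool_pos'],s['joint_vel'].round(3))
```

```text
4.35 [0.56600482 0.05962431 0.26104874] [ 0.058 -0.042  0.056  0.039  0.038  0.11 ]
```

View pics/w2.png

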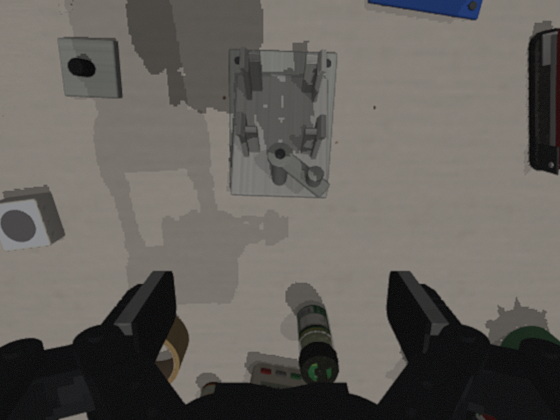

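Run:
```python
from h import *
p=np.load('w2.npz')
c=p['img'][35:210,210:355,::-1]; c=np.clip(c*1.8,0,255).astype(np.uint8)
cv2.imwrite('pics/w2c.png',cv2.resize(c,None,fx=4,fy=3.4,interpolation=cv2.INTER_CUBIC))
d=p['depth'][35:210,210:355]; print(d.min(),d.max())
# height map
import itertools
H=np.zeros(d.shape+(3,))
for v in range(d.shape[0]):
    for u in range(d.shape[1]): H[v,u]=px(p,u+210,v+35)
np.save('H.npy',H)
z=H[:,:,2]
cv2.imwrite('pics/w2h.png',cv2.resize(cv2.applyColorMap(np.clip(z/0.15*255,0,255).astype(np.uint8),cv2.COLORMAP_JET),None,fx=4,fy=3.4,interpolation=cv2.INTER_NEAREST))
```

```text
0.0 0.43028265
```

View pics/w2c.png

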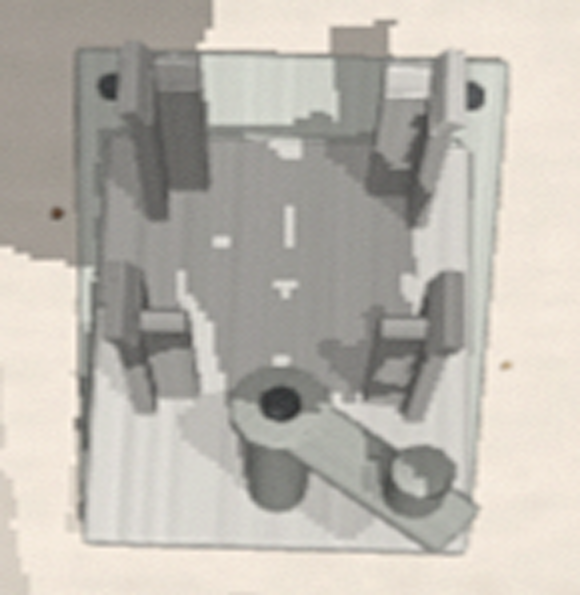

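View pics/w2h.png

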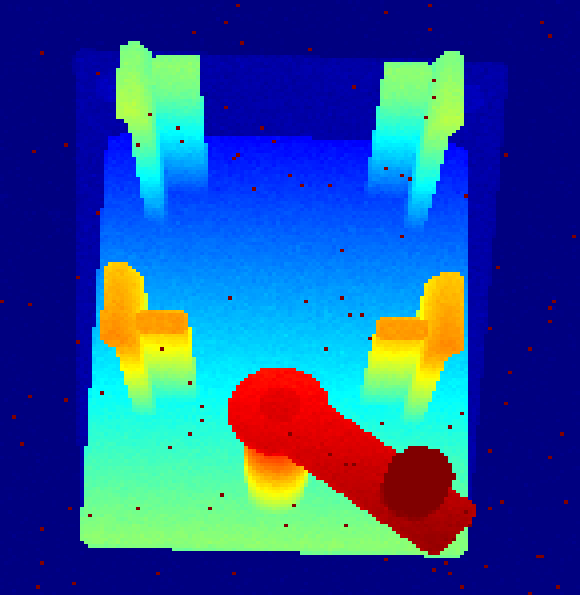

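```bash
cat > fit.py <<'E'
from h import *
from scipy.optimize import least_squares
np.set_printoptions(precision=4,suppress=True)
def frame(q,th=np.radians(28)):
    return R.from_euler('z',q[3]).as_matrix()@R.from_euler('y',-th).as_matrix()
def box(P,c,h):
    d=np.abs(P-c)-h
    return np.linalg.norm(np.maximum(d,0),axis=1)+np.minimum(d.max(1),0)
boxes=[]
for sx in(1,-1):
    for sy in(1,-1):
        boxes.append(([sx*32,sy*27,26],[2.5,7.5,26])); boxes.append(([sx*27,sy*32,26],[7.5,2.5,26]))
boxes.append(([14,0,-5],[62,46,5]))
def sdf(P):
    D=[box(P,np.array(c),np.array(h)) for c,h in boxes]
    r=np.hypot(P[:,0]-60,P[:,1])-7
    D.append(np.maximum(r,P[:,2]-65))
    D=np.array(D); return D.min(0)
if __name__=='__main__':
    H=np.load('H.npy').reshape(-1,3); H=H[(H[:,2]>0.02)&(H[:,2]<.16)]
    q=np.array([.52,.06,.042,0.])
    for it in range(3):
        L=(H-q[:3])@frame(q)*1000
        m=(L[:,2]>-3)&(L[:,2]<51)&(np.abs(L[:,0]-14)<66)&(np.abs(L[:,1])<50)
        f=lambda q:np.clip(sdf((H[m]-q[:3])@frame(q)*1000),-4,15)
        s=least_squares(f,q,x_scale=[.01,.01,.01,.1],loss='soft_l1',f_scale=1.)
        q=s.x; print(q,m.sum(),np.abs(f(q)).mean())
    np.save('nest.npy',q)
    L=(H-q[:3])@frame(q)*1000
    g=L[(L[:,2]>5)&(L[:,2]<48)&(np.abs(L[:,0])<40)]
    D=sdf(g); print('guide resid',np.percentile(D,[5,25,50,75,95]))
    fl=L[np.abs(L[:,2])<2]; print('floor ext',fl.min(0),fl.max(0),np.median(fl[:,2]))
    # free tilt check
    A=np.c_[fl[:,:2],np.ones(len(fl))]; print('plane',np.linalg.lstsq(A,fl[:,2],rcond=None)[0])
    for sx in(1,-1):
        for sy in(1,-1):
            t=L[(L[:,2]>56)&(L[:,2]<62)&(np.abs(L[:,0]-sx*32)<10)&(np.abs(L[:,1]-sy*32)<10)]; print(sx,sy,len(t),t.min(0),t.max(0))
    k=L[(L[:,2]>84)]; print('pin',k.min(0),k.max(0),len(k)); c=k[:,:2].mean(0); print(c,'angle',np.arctan2(c[1],60-c[0]),np.hypot(c[1],60-c[0]))
E
python3 fit.py
```

```text
[ 0.511   0.0637  0.0531 -0.0355] 9246 0.7458326783068209
[ 0.5128  0.0638  0.0489 -0.0329] 3147 1.2885830964097882
[ 0.5138  0.0638  0.0474 -0.0327] 2692 1.0913558402038912
guide resid [-1.9444 -0.6612 -0.2735  0.0498  0.7269]
floor ext [-45.7603 -42.9037  -1.9996] [70.6271 43.9223  1.9653] -1.2091705165718543
plane [-0.0052  0.0034 -0.6991]Traceback (most recent call last):
  File "fit.py", line 37, in <module>
    t=L[(L[:,2]>56)&(L[:,2]<62)&(np.abs(L[:,0]-sx*32)<10)&(np.abs(L[:,1]-sy*32)<10)]; print(sx,sy,len(t),t.min(0),t.max(0))
                                                                                                         ~~~~~^^^
    return umr_minimum(a, axis, None, out, keepdims, initial, where)
ValueError: zero-size array to reduction operation minimum which has no identity
```

```bash
sed -i 's/L\[:,2\]>-3)/L[:,2]>-12)/; s/len(t),t.min(0),t.max(0)/len(t),len(t) and (t.min(0),t.max(0))/' fit.py; python3 fit.py
```

```text
[ 0.511   0.0637  0.0531 -0.0355] 9247 0.7464817587594581
[ 0.5105  0.0638  0.0528 -0.0351] 10713 0.8863756693208317
[ 0.5105  0.0638  0.0528 -0.035 ] 10715 0.8874252907000231
guide resid [-2.1662 -0.9847 -0.4465  0.5896  2.9788]
floor ext [-35.4668 -34.066   -1.9588] [62.8749 33.8559  1.9805] -0.18243054757191562
plane [ 0.0008  0.0091 -0.0779]
1 1 0 0
1 -1 0 0
-1 1 0 0
-1 -1 0 0Traceback (most recent call last):
  File "fit.py", line 38, in <module>
    k=L[(L[:,2]>84)]; print('pin',k.min(0),k.max(0),len(k)); c=k[:,:2].mean(0); print(c,'angle',np.arctan2(c[1],60-c[0]),np.hypot(c[1],60-c[0]))
                                  ~~~~~^^^
    return umr_minimum(a, axis, None, out, keepdims, initial, where)
ValueError: zero-size array to reduction operation minimum which has no identity
```

Run:
```python
from h import *
np.set_printoptions(precision=4,suppress=True)
p=np.load('w2.npz'); print(p['position'],p['rotation'],p['depth'].dtype)
for u,v in [(180,60),(370,110),(200,300),(150,70),(60,40),(119,40),(122,97),(90,90)]: print(u,v,px(p,u,v),p['depth'][v,u])
H=np.load('H.npy')
for u in (45,70,95): print([tuple(H[v,u].round(3)) for v in range(30,155,10)])
```

```text
[0.4876 0.0645 0.4075] [2.0608 2.0575 0.3119] float32
180 60 [ 0.4528 -0.0414 -0.0011] 0.38001692
370 110 [ 0.5038  0.1612 -0.0002] 0.39410043
200 300 [ 0.738  -0.0394  0.0009] 0.46267912
150 70 [ 0.4627 -0.0736 -0.0001] 0.38192245
60 40 [ 0.4356 -0.1546  0.0153] 0.3593118
119 40 [ 0.4334 -0.103  -0.0016] 0.37479442
122 97 [ 0.4898 -0.107  -0.0008] 0.39069173
90 90 [ 0.4828 -0.133   0.0139] 0.37459093
[(np.float64(0.463), np.float64(0.042), np.float64(0.07)), (np.float64(0.47), np.float64(0.041), np.float64(0.054)), (np.float64(0.479), np.float64(0.039), np.float64(0.039)), (np.float64(0.488), np.float64(0.039), np.float64(0.03)), (np.float64(0.497), np.float64(0.039), np.float64(0.036)), (np.float64(0.507), np.float64(0.039), np.float64(0.039)), (np.float64(0.516), np.float64(0.039), np.float64(0.047)), (np.float64(0.52), np.float64(0.042), np.float64(0.097)), (np.float64(0.531), np.float64(0.041), np.float64(0.079)), (np.float64(0.543), np.float64(0.039), np.float64(0.06)), (np.float64(0.552), np.float64(0.04), np.float64(0.065)), (np.float64(0.561), np.float64(0.04), np.float64(0.
[... 895 characters left out ...]
p.float64(0.471), np.float64(0.086), np.float64(0.056)), (np.float64(0.479), np.float64(0.087), np.float64(0.043)), (np.float64(0.488), np.float64(0.088), np.float64(0.029)), (np.float64(0.498), np.float64(0.088), np.float64(0.034)), (np.float64(0.507), np.float64(0.088), np.float64(0.039)), (np.float64(0.516), np.float64(0.088), np.float64(0.042)), (np.float64(0.52), np.float64(0.084), np.float64(0.1)), (np.float64(0.531), np.float64(0.086), np.float64(0.08)), (np.float64(0.543), np.float64(0.088), np.float64(0.058)), (np.float64(0.539), np.float64(0.083), np.float64(0.136)), (np.float64(0.546), np.float64(0.082), np.float64(0.14)), (np.float64(0.552), np.float64(0.082), np.float64(0.144))]
```

```bash
sed -i 's/\[14,0,-5\],\[62,46,5\]/[14,0,-.2],[62,46,.2]/; s/>-12)/>-6)/; s/\.52,\.06,\.042/.512,.0635,.042/' fit.py; python3 fit.py
```

```text
[ 0.5115  0.0638  0.0422 -0.0352] 9502 0.5304097769768239
[ 0.5115  0.0637  0.0422 -0.0352] 9522 0.5290358052275268
[ 0.5115  0.0637  0.0422 -0.0352] 9522 0.5290358052275268
guide resid [-0.6993 -0.3365 -0.0768  0.1866  4.8022]
floor ext [-47.6345 -45.9464  -1.9995] [76.1218 45.7036  1.9903] -0.16964190341292656
plane [ 0.0009 -0.0005 -0.1758]
1 1 153 (array([22.2307, 22.6101, 56.0542]), array([39.2317, 36.5305, 58.5019]))
1 -1 150 (array([ 22.1638, -36.4579,  56.005 ]), array([ 39.6235, -22.6328,  58.9474]))
-1 1 133 (array([-39.6484,  22.3283,  56.    ]), array([-22.0594,  36.1948,  58.7079]))
-1 -1 127 (array([-39.4576, -36.4221,  56.0384]), array([-22.421 , -22.2793,  58.9116]))
pin [74.2202 19.3775 84.0398] [85.2828 31.1049 92.3686] 138
[78.934  24.5739] angle 2.2272831036139618 31.022090932323284
```

jog_arm:
  turn:
    - [0,0,0]
    - [0,0,0]
    - [0,0,0]
    - [0,0,0]
    - [0,0,0]
  slide:
    - [8,0,-47]
    - [8,0,-47]
    - [8,0,-47]
    - [8,0,-47]
    - [8,0,-47]
  grip: [100,100,100,100,100]

```text
time: 4.85
tool_pos: [0.601, -0.1706, 0.2608]
tcp_rot: [-1.571, -0.001, -0.0]
wrist_force: [1.1, 0.0, -1.0]
width: 1.002
```

jog_arm:
  turn:
    - [0,0,0]
    - [0,0,0]
    - [0,0,0]
  slide:
    - [8,0,-47]
    - [6,0,-35]
    - [0,0,0]
  grip: [100,100,100]

```text
time: 5.15
tool_pos: [0.6149, -0.2556, 0.2601]
tcp_rot: [-1.573, 0.004, -0.003]
wrist_force: [0.8, 1.0, 0.6]
width: 1.002
```

```bash
cat > parts.py <<'E'
from h import *
np.set_printoptions(precision=4,suppress=True)
def cloud(p):
    K=p['intrinsics']; d=p['depth']; v,u=np.indices(d.shape)
    c=np.stack([(u-K[0,2])/K[0,0]*d,(v-K[1,2])/K[1,1]*d,d],-1)
    X=c@R.from_rotvec(p['rotation']).as_matrix().T+p['position']; X[d==0]=-1; return X
def part(p,c,zlo,zhi,r=.06):
    X=cloud(p); m=(X[...,2]>zlo)&(X[...,2]<zhi)&(np.hypot(X[...,0]-c[0],X[...,1]-c[1])<r)
    m=cv2.morphologyEx(m.astype(np.uint8),cv2.MORPH_CLOSE,np.ones((3,3)))
    n,l,s,_=cv2.connectedComponentsWithStats(m); i=1+s[1:,4].argmax(); P=X[l==i]; P=P[P[:,2]>zlo]
    (cx,cy),(a,b),ang=cv2.minAreaRect((P[:,:2]*1000).astype(np.float32))
    # robust: fit rect of size by percentile along axes
    best=None
    for t in np.radians(np.arange(-45,45,.25)):
        e=P[:,:2]@np.array([[np.cos(t),-np.sin(t)],[np.sin(t),np.cos(t)]])
        lo=np.percentile(e,.5,axis=0);hi=np.percentile(e,99.5,axis=0);A=np.prod(hi-lo)
        if best is None or A<best[0]: best=(A,t,(lo+hi)/2,hi-lo)
    A,t,c2,sz=best; cc=np.array([[np.cos(t),-np.sin(t)],[np.sin(t),np.cos(t)]])@c2
    print('rect',cx,cy,a,b,ang,'| pct',cc,'yaw deg',np.degrees(t),'size',sz,'z',np.median(P[:,2]),len(P))
E
python3 - <<'E'
from parts import *
p=np.load('w2.npz'); part(p,(.46,-.133),.009,.018)
p=shot('wrist','w3');np.savez('w3.npz',**p); s=bot.read_state(); print(s['time'],s['tool_pos'])
part(p,(.626,-.226),.026,.038); part(p,(.484,-.33),.011,.02)
E
```

```text
rect 461.86907958984375 -132.1500244140625 56.8225212097168 56.265235900878906 87.48503875732422 | pct [ 0.462 -0.132] yaw deg -2.75 size [0.0554 0.0555] z 0.013926111881659486 2882
5.2 [ 0.6148 -0.253   0.2601]
rect 625.741943359375 -226.29562377929688 56.40319061279297 56.017826080322266 7.375820636749268 | pct [ 0.6253 -0.2264] yaw deg 7.250000000000001 size [0.0551 0.0551] z 0.03216889896237546 2715
rect 480.6923522949219 -326.3324890136719 56.65760040283203 56.24656677246094 62.10751724243164 | pct [ 0.4809 -0.3263] yaw deg -28.0 size [0.0556 0.0559] z 0.01588865027849065 2454
```

View pics/w3.png

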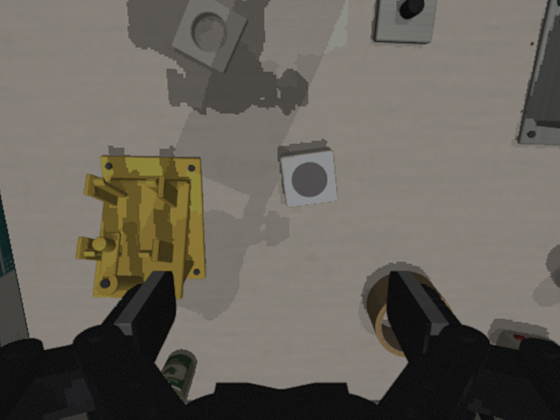

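Run:
```python
from parts import *
p=np.load('w3.npz'); X=cloud(p); T=R.from_rotvec([-1.5735,0.004,-0.003]).as_matrix()
L=(X-np.array([0.6148,-.2530,.2601]))@T*1000
for (u0,u1) in [(95,185),(380,470)]:
    S=L[262:345,u0:u1].reshape(-1,3); S=S[(S[:,1]>-80)&(S[:,1]<60)]
    print(len(S),S.min(0),S.max(0),np.percentile(S[:,1],[90,99]))
    t=S[S[:,1]>S[:,1].max()-4]; print(t.min(0),t.max(0))
```

```text
4162 [-13.4711 -65.9381 -59.0068] [ 12.1522 -15.6083 -42.4224] [-24.6882 -18.3121]
[ -9.511  -19.5544 -50.3711] [ 10.5088 -15.6083 -44.5688]
4223 [-13.5627 -65.9785  37.5434] [ 12.4118 -16.1971  54.4549] [-24.9334 -18.495 ]
[ -9.7303 -20.1899  40.088 ] [ 11.648  -16.1971  47.257 ]
```

jog_arm:
  turn:
    - [0,0,0]
    - [0,-0.127,0]
    - [0,0,0]
    - [0,0,0]
    - [0,0,0]
  slide:
    - [11,30,27]
    - [0,30,0]
    - [0,0,0]
    - [0,0,0]
    - [0,0,0]
  grip: [66,66,66,66,66]

```text
time: 5.7
tool_pos: [0.6269, -0.2239, 0.2028]
tcp_rot: [-1.57, -0.101, 0.097]
wrist_force: [0.0, -0.3, 0.7]
width: 0.666
```

```bash
cat > tip.py <<'E'
from parts import *
p=shot('wrist','w4');np.savez('w4.npz',**p); s=bot.read_state(); print(s)
X=cloud(p); T=R.from_rotvec(s['tcp_rot']).as_matrix()
L=(X-s['tool_pos'])@T*1000
for sg in (-1,1):
    S=L[(np.abs(L[...,0])<14)&(L[...,1]>-80)&(L[...,1]<60)&(L[...,2]*sg>15)&(L[...,2]*sg<70)]
    t=S[S[:,1]>S[:,1].max()-4]; print(len(S),t.min(0),t.max(0))
part(p,(.6255,-.2264),.026,.038)
E
python3 tip.py
```

```text
{'time': 5.75, 'q': array([-0.3807,  0.2599,  1.6544, -0.    ,  1.2235, -2.0775]), 'joint_vel': array([-0.0054, -0.0021, -0.0037, -0.0009, -0.0031, -0.0069]), 'joint_torque': array([  0.1879, -49.8134, -35.4395,   0.0121,   0.0228,   0.0176]), 'tool_pos': array([ 0.6272, -0.2242,  0.2032]), 'tcp_rot': array([-1.5702, -0.1016,  0.0962]), 'wrist_force': array([ 0.2098, -0.5642,  0.3162]), 'torque': array([-0.0706, -0.0351,  0.0545]), 'width': 0.6639290807362822}
13246 [ -9.1733 -10.4655 -27.8471] [  9.8718  -6.4976 -27.3632]
13284 [-10.2002 -11.4247  28.5188] [11.572  -7.4296 34.2023]
rect 625.345947265625 -226.4633331298828 56.32978820800781 55.79011535644531 8.380528450012207 | pct [ 0.625  -0.2263] yaw deg 7.499999999999999 size [0.0547 0.0552] z 0.032142510801594554 3774
```

View pics/w4.png

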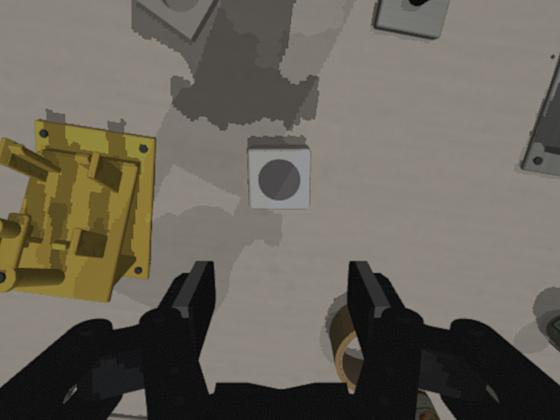

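Run:
```python
from parts import *
p=shot('scene','s4'); X=cloud(p); 
c=np.array([.6272,-.2242]); m=(np.hypot(X[...,0]-c[0],X[...,1]-c[1])<.06)&(X[...,2]>.1)
P=X[m]; print(len(P)); print(np.percentile(P[:,2],[0,1,5,20])); q=P[P[:,2]<P[:,2].min()+.01]; print(q.min(0),q.max(0))
u=proj(p,[.6272,-.2242,.203]); print(u)
x,y=u.astype(int); cv2.imwrite('pics/s4c.png',cv2.resize(p['img'][max(0,y-80):y+70,max(0,x-80):x+80,::-1],None,fx=4,fy=4))
```

```text
3490
[0.2126 0.2247 0.2595 0.314 ]
[ 0.6073 -0.2639  0.2126] [ 0.6346 -0.1855  0.2225]
[345.5596 186.2312]
```

View pics/s4c.png

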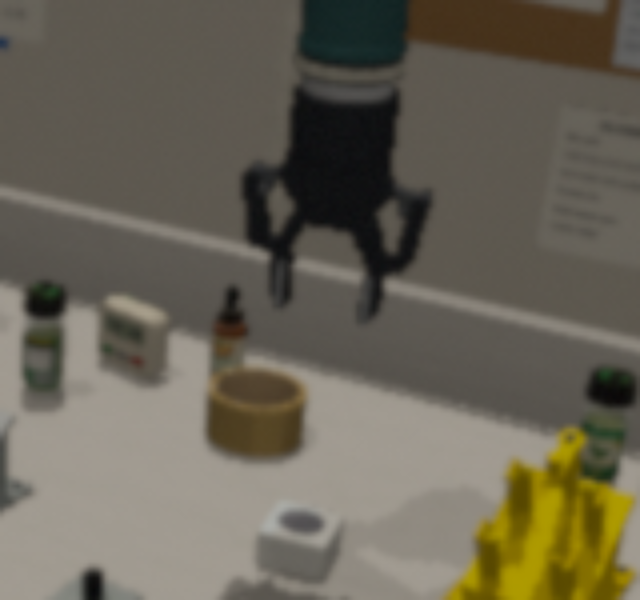

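jog_arm:
  turn:
    - [0,0,0]
    - [0,0,0]
    - [0,0,0]
    - [0,0,0]
    - [0,0,0]
  slide:
    - [-2,45,-2]
    - [0,45,0]
    - [0,45,0]
    - [0,45,0]
    - [0,0,0]
  grip: [100,100,100,100,100]

```text
time: 6.3
tool_pos: [0.6188, -0.2243, 0.0141]
tcp_rot: [-1.563, -0.09, 0.108]
wrist_force: [-0.9, 0.8, 0.1]
width: 0.999
```

```bash
python3 tip.py; cp pics/w4.png pics/w5.png
```

```text
{'time': 6.35, 'q': array([-0.3856,  0.4346,  1.7931,  0.    ,  0.9208, -2.0826]), 'joint_vel': array([ 0.0011, -0.0613, -0.0753,  0.0001,  0.0014, -0.0013]), 'joint_torque': array([ -0.031 , -52.0974, -29.1307,  -0.0026,  -0.1169,   0.0054]), 'tool_pos': array([ 0.6215, -0.2254,  0.0179]), 'tcp_rot': array([-1.5655, -0.0942,  0.1039]), 'wrist_force': array([-0.3476, -0.6153,  1.1258]), 'torque': array([-0.0115, -0.0321, -0.0499]), 'width': 0.9991420724022819}
16742 [-13.997   16.3106 -69.9939] [ 13.9943  20.2582 -33.7477]
17023 [-13.9918  16.5373  30.9457] [13.9973 20.5251 69.9854]
rect 624.9304809570312 -226.0630645751953 56.9145393371582 56.33598709106445 7.505336284637451 | pct [ 0.6244 -0.2261] yaw deg 7.250000000000001 size [0.0548 0.0547] z 0.032101995941077266 16966
```

View pics/w5.png

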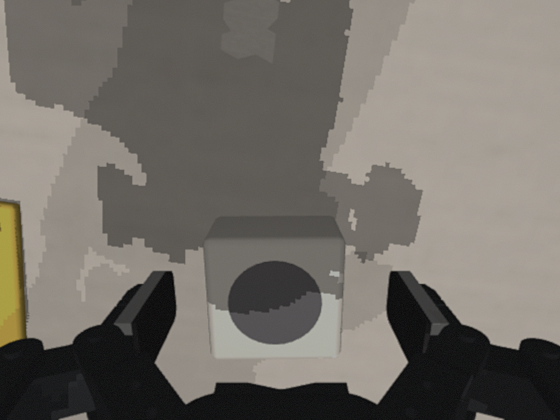

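jog_arm:
  turn:
    - [0,0,0]
    - [0,0,0]
    - [0,0,0]
    - [0,0,0]
    - [0,0,0]
  slide:
    - [0,22,0]
    - [0,0,0]
    - [0,0,0]
    - [0,0,0]
    - [0,0,0]
  grip: [100,100,50,50,50]
  newtons: 40

```text
time: 6.85
tool_pos: [0.6264, -0.2271, 0.0018]
tcp_rot: [-1.571, -0.103, 0.096]
wrist_force: [0.2, 0.1, 7.1]
width: 0.647
```

```bash
python3 tip.py; cp pics/w4.png pics/w6.png
```

```text
{'time': 6.9, 'q': array([-0.3852,  0.4564,  1.7968,  0.    ,  0.8836, -2.0831]), 'joint_vel': array([0.0001, 0.0006, 0.0022, 0.001 , 0.0013, 0.0013]), 'joint_torque': array([  0.1121, -50.7329, -27.4607,  -0.0237,  -0.2359,  -0.0026]), 'tool_pos': array([ 0.6264, -0.2271,  0.0018]), 'tcp_rot': array([-1.5705, -0.1032,  0.0965]), 'wrist_force': array([0.0986, 0.1804, 5.4301]), 'torque': array([ 0.1175,  0.0705, -0.0084]), 'width': 0.6466998628752416}
18188 [-13.9954   0.31   -69.988 ] [ 13.988    4.2841 -34.7001]
18285 [-13.9989   0.1426  35.1074] [13.9903  3.9587 69.9817]
rect 624.9890747070312 -226.9300537109375 56.98682403564453 82.71015167236328 6.785943031311035 | pct [ 0.6245 -0.2269] yaw deg 7.0 size [0.0548 0.078 ] z 0.032112014903030936 22115
```

View pics/w6.png

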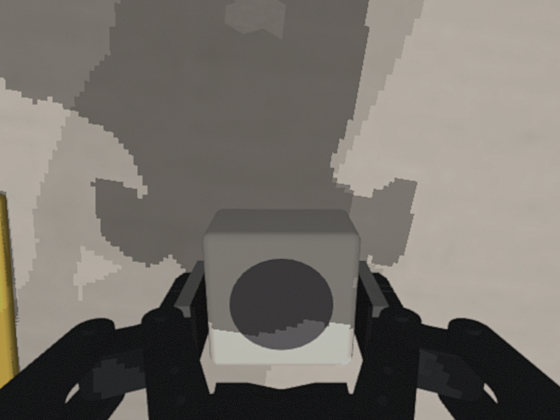

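```bash
cat > plan.py <<'E'
from h import *
np.set_printoptions(precision=4,suppress=True)
def nestR(q):
    F=R.from_euler('z',q[3]).as_matrix()@R.from_euler('y',-np.radians(28)).as_matrix()
    return F
def nestpose(q,xyz):
    F=nestR(q); return q[:3]+F@(np.array(xyz)/1000), np.c_[F[:,0],-F[:,2],F[:,1]]
def down(yaw): c,s=np.cos(yaw),np.sin(yaw); return np.array([[c,0,-s],[s,0,c],[0,-1,0]])
def rows(p0,R0,p1,R1,n):
    Rr=R.from_matrix(R0.T@R1).as_rotvec(); p,Rc=p0,R0
    print('rotvec',Rr,'dist',np.linalg.norm(p1-p0))
    for i in range(n):
        d=(Rc.T@(p1-p0))/n*1000
        print('turn',(Rr/n).round(3),'slide',d.round(1)); Rc=Rc@R.from_rotvec(Rr/n).as_matrix()
E
python3 - <<'E'
from plan import *
s=bot.read_state(); q=np.load('nest.npy')
p1,R1=nestpose(q,[1.7,0,92]); print(p1)
p0=s['tool_pos']+[0,0,.05]; R0=R.from_rotvec(s['tcp_rot']).as_matrix()
rows(p0,R0,p1,R1,7)
E
```

```text
[0.4698 0.0652 0.1243]
rotvec [-0.0377  0.1595 -0.4833] dist 0.33944886481383624
turn [-0.005  0.023 -0.069] slide [-16.9 -10.5  44.2]
turn [-0.005  0.023 -0.069] slide [-17.1 -11.9  43.8]
turn [-0.005  0.023 -0.069] slide [-17.2 -13.4  43.3]
turn [-0.005  0.023 -0.069] slide [-17.2 -14.8  42.9]
turn [-0.005  0.023 -0.069] slide [-17.1 -16.2  42.4]
turn [-0.005  0.023 -0.069] slide [-16.9 -17.6  41.9]
turn [-0.005  0.023 -0.069] slide [-16.6 -19.   41.4]
```

jog_arm:
  turn:
    - [0,0,0]
    - [0,0,0]
  slide:
    - [0,-30,0]
    - [0,-40,0]
  grip: [50,50]

```text
time: 7.1
tool_pos: [0.6219, -0.2253, 0.0672]
tcp_rot: [-1.566, -0.096, 0.104]
wrist_force: [-0.5, 0.3, -0.8]
width: 0.65
```

jog_arm:
  turn:
    - [0,0,0]
    - [-0.005,0.023,-0.069]
    - [-0.005,0.023,-0.069]
    - [-0.005,0.023,-0.069]
    - [-0.005,0.023,-0.069]
  slide:
    - [0,-10,0]
    - [-17,-7,44]
    - [-17,-8,44]
    - [-17,-10,43]
    - [-17,-11,43]
  grip: [50,50,50,50,50]

```text
time: 7.6
tool_pos: [0.5357, -0.0583, 0.1065]
tcp_rot: [-1.561, -0.245, -0.194]
wrist_force: [0.4, 0.9, 0.4]
width: 0.643
```

jog_arm:
  turn:
    - [-0.005,0.023,-0.069]
    - [-0.005,0.023,-0.069]
    - [-0.005,0.023,-0.069]
    - [0,0,0]
    - [0,0,0]
  slide:
    - [-17,-13,42]
    - [-17,-14,42]
    - [-17,-15,41]
    - [0,0,0]
    - [0,0,0]
  grip: [50,50,50,50,50]

```text
time: 8.1
tool_pos: [0.476, 0.0595, 0.1269]
tcp_rot: [-1.544, -0.348, -0.392]
wrist_force: [0.2, -0.2, -1.7]
width: 0.65
```

Run:
```python
from plan import *
p=shot('wrist','w7');np.savez('w7.npz',**p); s=bot.read_state(); q=np.load('nest.npy')
print(s['time'],s['tool_pos'],s['q'],s['joint_vel'],s['wrist_force'])
F=nestR(q); print('nest pos',F.T@(s['tool_pos']-q[:3])*1000)
p1,R1=nestpose(q,[1.7,0,70]); R0=R.from_rotvec(s['tcp_rot']).as_matrix(); print(R.from_matrix(R0.T@R1).as_rotvec())
```

```text
8.15 [0.477  0.0586 0.1273] [ 0.1193 -0.315   2.4383 -0.1274  0.5545 -1.3276] [-0.0381  0.0273 -0.0264  0.0009 -0.0019  0.0049] [ 0.0738  0.0719 -0.1484]
nest pos [ 9.7011 -6.3848 91.1824]
[-0.0031  0.0031 -0.0168]
```

View pics/w7.png

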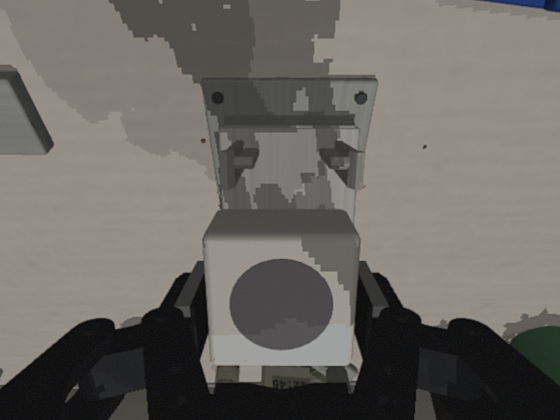

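```bash
cat > rel.py <<'E'
from parts import *
import fit
from scipy.optimize import least_squares
def held(p,s,ytop,tol=3,xr=45,zr=40):
    X=cloud(p); T=R.from_rotvec(s['tcp_rot']).as_matrix(); L=(X-s['tool_pos'])@T*1000
    m=(np.abs(L[...,1]-ytop)<tol)&(np.abs(L[...,0])<xr)&(np.abs(L[...,2])<zr)&(p['img'].mean(2)>60)
    S=L[m]; print('top pts',len(S),'y',np.median(S[:,1]),'pct lo',np.percentile(S,.5,axis=0),'hi',np.percentile(S,99.5,axis=0))
    A=np.c_[S[:,[0,2]],np.ones(len(S))]; r=np.linalg.lstsq(A,S[:,1],rcond=None)[0]; print('tilt x,z',r[:2])
    return S
def nestfit(p,s,q,ex=None):
    X=cloud(p); T=R.from_rotvec(s['tcp_rot']).as_matrix(); L=((X-s['tool_pos'])@T*1000)
    ok=(X[...,2]>.012)&(X[...,2]<.17)&~((np.abs(L[...,2])<75)&(L[...,0]>-36)&(L[...,1]<12))
    if ex is not None: ok&=~ex
    H=X[ok]
    for it in range(3):
        N=(H-q[:3])@fit.frame(q)*1000
        m=(N[:,2]>-5)&(N[:,2]<51)&(np.abs(N[:,0]-14)<65)&(np.abs(N[:,1])<49)
        f=lambda q:np.clip(fit.sdf((H[m]-q[:3])@fit.frame(q)*1000),-4,15)
        q=least_squares(f,q,x_scale=[.01,.01,.01,.1],loss='soft_l1',f_scale=1.).x
    print('nest',q,m.sum(),np.abs(f(q)).mean()); return q
E
python3 - <<'E'
from rel import *
p=dict(np.load('w7.npz')); s=bot.read_state(); q=np.load('nest.npy')
held(p,s,-30.2,4)
nestfit(p,s,q)
E
```

```text
top pts 20180 y -30.39136150876937 pct lo [-30.3812 -32.0197 -25.9343] hi [ 24.4364 -26.8553  28.6175]
tilt x,z [-0.0085 -0.0023]
nest [ 0.5092  0.0638  0.0414 -0.0346] 10707 0.5808857713011117
```

```bash
cat > go.py <<'E'
import sys
from plan import *
q=np.array([.5092,.0638,.0414,-.0348]); np.save('q2.npy',q)
s=bot.read_state(); p1,R1=nestpose(q,[float(a) for a in sys.argv[1:4]]); R0=R.from_rotvec(s['tcp_rot']).as_matrix()
F=nestR(q); print(s['time'],'nest',F.T@(s['tool_pos']-q[:3])*1000,'F nest',F.T@s['wrist_force'],'width',s['width'])
print('slide',R0.T@(p1-s['tool_pos'])*1000,'turn',R.from_matrix(R0.T@R1).as_rotvec())
E
python3 go.py 3.3 -1 62
```

```text
8.15 nest [12.1001 -6.3418 90.8597] F nest [-0.0068  0.0745 -0.1644] width 0.6410416462964724
slide [-8.2999 29.0188  5.2799] turn [-0.0029  0.0027 -0.0168]
```

jog_arm:
  turn:
    - [0,0,-0.014]
    - [0,0,0]
    - [0,0,0]
    - [0,0,0]
  slide:
    - [-5,5,3]
    - [0,22,0]
    - [0,0,0]
    - [0,0,0]
  grip: [50,50,50,50]

```text
time: 8.55
tool_pos: [0.4854, 0.0596, 0.1002]
tcp_rot: [-1.545, -0.351, -0.406]
wrist_force: [1.0, -0.7, -1.6]
width: 0.645
```

```bash
python3 - <<'E'
from rel import *
p=shot('wrist','w8');np.savez('w8.npz',**p); s=bot.read_state(); q=np.load('q2.npy')
held(p,s,-30.2,4)
nestfit(p,s,q)
E
python3 go.py 3.3 -1 30
```

```text
top pts 20104 y -29.79103466744357 pct lo [-29.7276 -31.3763 -27.0739] hi [ 25.037  -26.6313  27.484 ]
tilt x,z [-0.0058 -0.0006]
nest [ 0.5093  0.0639  0.0414 -0.0346] 11105 0.6728332487802814
8.6 nest [ 7.3153 -4.7878 63.4484] F nest [-1.0125  0.1167 -0.6193] width 0.6485255499141654
slide [-3.8744 33.4693  3.749 ] turn [-0.0011 -0.0009 -0.0043]
```

View pics/w8.png

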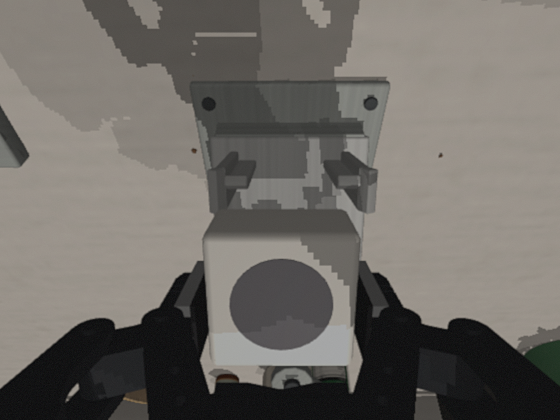

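```bash
cat > bn.py <<'E'
from rel import *
def bn(p,s,q,ytop,tol=4):
    q=nestfit(p,s,q); X=cloud(p); T=R.from_rotvec(s['tcp_rot']).as_matrix(); L=(X-s['tool_pos'])@T*1000
    m=(np.abs(L[...,1]-ytop)<tol)&(np.abs(L[...,0])<45)&(np.abs(L[...,2])<36)&(p['img'].mean(2)>60)
    m=cv2.morphologyEx(m.astype(np.uint8),cv2.MORPH_OPEN,np.ones((5,5)))>0
    N=(X[m]-q[:3])@fit.frame(q)*1000
    lo,hi=np.percentile(N,.5,axis=0),np.percentile(N,99.5,axis=0)
    A=np.c_[N[:,:2],np.ones(len(N))]; r=np.linalg.lstsq(A,N[:,2],rcond=None)[0]
    # yaw by min area
    (c,sz,a)=cv2.minAreaRect(N[:,:2].astype(np.float32))
    print('in nest: centre',(lo+hi)[:2]/2,'size',(hi-lo)[:2],'top z',np.median(N[:,2]),'tilt',r[:2],'rect',c,sz,a); return q
if __name__=='__main__':
    for n in('w7','w8'):
        p=dict(np.load(n+'.npz')); s=bot.read_state()
        if n=='w7': s=dict(s,tool_pos=np.array([.477,.0586,.1273]))
        bn(p,s,np.load('q2.npy'),-30.2)
E
python3 bn.py
```

```text
nest [ 0.5093  0.0638  0.0415 -0.0346] 10706 0.5806600238579716
in nest: centre [ 9.5644 -5.1875] size [54.7703 54.3216] top z 121.31368532152992 tilt [-0.0083  0.0051] rect (9.829870223999023, -5.293468475341797) (56.41965866088867, 56.03184127807617) 0.11407029628753662
nest [ 0.5093  0.0639  0.0414 -0.0346] 11105 0.6728332487802814
in nest: centre [ 5.0214 -4.7284] size [54.5534 54.4214] top z 93.30915758646233 tilt [0.0003 0.0014] rect (5.532419204711914, -4.783931732177734) (56.589569091796875, 56.0987663269043) 0.04374236240983009
```

jog_arm:
  turn:
    - [0,0,0]
    - [0,0,0]
    - [0,0,0]
  slide:
    - [-5,0,4.7]
    - [0,0,0]
    - [0,0,0]
  grip: [50,50,50]

```text
time: 8.9
tool_pos: [0.4813, 0.0656, 0.0991]
tcp_rot: [-1.543, -0.356, -0.407]
wrist_force: [0.4, -0.4, -1.9]
width: 0.649
```

```bash
cat > look.py <<'E'
import sys
from bn import *
n=sys.argv[1]; p=shot('wrist',n);np.savez(n+'.npz',**p); s=bot.read_state()
bn(p,s,np.load('q2.npy'),float(sys.argv[2])); print(s['time'],s['wrist_force'],s['width'])
E
python3 look.py w9 -30.2; python3 go.py 3.3 -1 30
```

```text
nest [ 0.5094  0.0639  0.0414 -0.0333] 9850 0.7257432441936985
in nest: centre [0.5876 1.1077] size [54.6613 54.4428] top z 94.38408263881462 tilt [0.0046 0.0034] rect (1.0505294799804688, 1.0234909057617188) (56.173030853271484, 56.3484001159668) 89.90740203857422
8.95 [ 0.6942 -0.0407 -0.6253] 0.6469691107273132
8.95 nest [ 2.4727  0.8665 64.0649] F nest [ 0.3203 -0.0165 -0.8785] width 0.6469691107273132
slide [ 0.9074 34.0585 -1.9453] turn [-0.0023  0.0008 -0.0024]
```

jog_arm:
  turn:
    - [0,0,0]
    - [0,0,0]
    - [0,0,0]
    - [0,0,0]
    - [0,0,0]
  slide:
    - [-0.7,0,-1]
    - [0,10,0]
    - [0,10,0]
    - [0,10,0]
    - [0,0,0]
  grip: [50,50,50,50,50]

```text
time: 9.45
tool_pos: [0.4952, 0.0645, 0.0707]
tcp_rot: [-1.543, -0.356, -0.406]
wrist_force: [3.5, -0.2, -2.0]
width: 0.647
```

```bash
python3 look.py w10 -30.2; python3 go.py 3.3 -1 0
```

```text
nest [ 0.5067  0.0639  0.0399 -0.0351] 10250 0.6234008520180582
in nest: centre [2.6313 0.5861] size [54.5559 54.4793] top z 62.89104233204873 tilt [0.0045 0.0028] rect (2.971160888671875, 0.39623451232910156) (56.282527923583984, 56.046024322509766) 0.008908956311643124
9.5 [ 2.6449 -0.4827 -1.9026] 0.6470033291750927
9.5 nest [ 1.3282  0.1954 32.9021] F nest [ 1.4555 -0.3903 -2.9287] width 0.6470033291750927
slide [ 2.0822 32.8922 -1.2768] turn [-0.0024  0.0013 -0.0034]
```

View pics/w10.png

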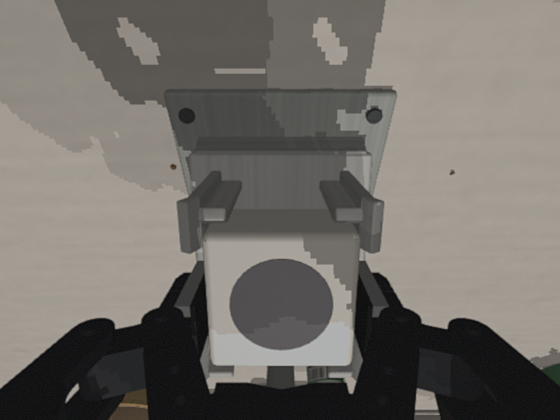

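jog_arm:
  turn:
    - [0,0,0]
    - [0,0,0]
    - [0,0,0]
    - [0,0,0]
    - [0,0,0]
  slide:
    - [0.5,8,0]
    - [0,8,0]
    - [0,8,0]
    - [0,4,0]
    - [0,0,0]
  grip: [50,50,50,50,50]

```text
time: 10.0
tool_pos: [0.508, 0.0641, 0.0465]
tcp_rot: [-1.543, -0.355, -0.406]
wrist_force: [3.1, -0.3, -0.3]
width: 0.645
```

```bash
python3 go.py 3.3 -1 0
```

```text
10.0 nest [1.3782 0.2201 5.0912] F nest [ 2.5759 -0.1727 -1.7139] width 0.6450989447123691
slide [ 1.9386  5.0814 -1.2345] turn [-0.0024  0.0012 -0.0036]
```

jog_arm:
  turn:
    - [0,0,0]
    - [0,0,0]
    - [0,0,0]
  slide:
    - [0.5,2,0]
    - [0,2,0]
    - [0,0,0]
  grip: [50,50,50]

```text
time: 10.3
tool_pos: [0.5095, 0.0639, 0.0436]
tcp_rot: [-1.544, -0.355, -0.406]
wrist_force: [-1.0, 0.3, 1.4]
width: 0.648
```

```bash
python3 go.py 3.3 -1 0
```

```text
10.3 nest [1.3308 0.1493 1.7948] F nest [-0.1753  0.2663  1.7187] width 0.648219036342956
slide [ 1.9754  1.7843 -1.1549] turn [-0.0021  0.0009 -0.0041]
```

jog_arm:
  turn:
    - [0,0,0]
    - [0,0,0]
    - [0,0,0]
  slide:
    - [0,1.5,0]
    - [0,0,0]
    - [0,0,0]
  grip: [50,50,50]

```text
time: 10.6
tool_pos: [0.5096, 0.0639, 0.0435]
tcp_rot: [-1.544, -0.354, -0.406]
wrist_force: [-22.0, 1.4, 28.3]
width: 0.648
```

```bash
python3 go.py 3.3 -1 0
```

```text
10.6 nest [1.2921 0.1558 1.6372] F nest [-6.1374  0.6126 35.3113] width 0.6481756388363628
slide [ 2.0137  1.6267 -1.1604] turn [-0.0016  0.001  -0.0043]
```

jog_arm:
  turn:
    - [0,0,0]
    - [0,0,0]
    - [0,0,0]
    - [0,0,0]
    - [0,0,0]
  slide:
    - [0,-1.2,0]
    - [0,0,0]
    - [0,0,0]
    - [0,-30,0]
    - [0,-45,0]
  grip: [100,100,100,100,100]

```text
time: 11.1
tool_pos: [0.4725, 0.0645, 0.1067]
tcp_rot: [-1.546, -0.349, -0.4]
wrist_force: [1.1, 0.3, 0.6]
width: 1.002
```

```bash
cat > seat.py <<'E'
import sys
from rel import *
n=sys.argv[1]; zt=float(sys.argv[2]); p=shot('wrist',n);np.savez(n+'.npz',**p); s=bot.read_state(); q=np.load('q2.npy')
print(s['time'],s['tool_pos'])
X=cloud(p); N=(X-q[:3])@fit.frame(q)*1000
ex=(np.abs(N[...,0])<30)&(np.abs(N[...,1])<30)&(N[...,2]>3)
T=R.from_rotvec(s['tcp_rot']).as_matrix(); L=((X-s['tool_pos'])@T*1000)
q=nestfit(p,s,q,ex); N=(X-q[:3])@fit.frame(q)*1000
m=(np.abs(N[...,2]-zt)<4)&(np.abs(N[...,0])<33)&(np.abs(N[...,1])<29.5)&(p['img'].mean(2)>70)
S=N[m]; A=np.c_[S[:,:2],np.ones(len(S))]; r=np.linalg.lstsq(A,S[:,2],rcond=None)[0]
lo,hi=np.percentile(S,.5,axis=0),np.percentile(S,99.5,axis=0); print('top z',np.median(S[:,2]),'tilt',r,'lo',lo,'hi',hi,len(S))
E
python3 seat.py w11 32
```

```text
11.15 [0.4754 0.0654 0.1168]
nest [ 0.5106  0.0638  0.0422 -0.0346] 12984 0.6342677322532706
top z 32.00208935387349 tilt [ 0.0059 -0.0003 31.9504] lo [-29.0853 -27.0893  28.8499] hi [25.7312 27.8378 33.7096] 8750
```

View pics/w11.png

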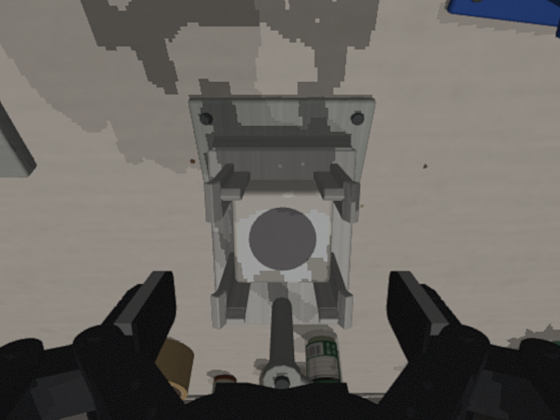

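Run:
```python
from plan import *
s=bot.read_state(); R0=R.from_rotvec(s['tcp_rot']).as_matrix()
rows(s['tool_pos'],R0,np.array([.4815,-.3263,.055]),down(-.489),10)
```

```text
rotvec [-0.1153  0.4463  0.483 ] dist 0.39659236307687545
turn [-0.012  0.045  0.048] slide [ -1.2   6.2 -39.1]
turn [-0.012  0.045  0.048] slide [  0.9   6.7 -39.1]
turn [-0.012  0.045  0.048] slide [  2.9   7.  -38.9]
turn [-0.012  0.045  0.048] slide [  5.    7.3 -38.7]
turn [-0.012  0.045  0.048] slide [  7.1   7.5 -38.3]
turn [-0.012  0.045  0.048] slide [  9.1   7.5 -37.9]
turn [-0.012  0.045  0.048] slide [ 11.2   7.4 -37.3]
turn [-0.012  0.045  0.048] slide [ 13.2   7.3 -36.7]
turn [-0.012  0.045  0.048] slide [ 15.2   7.  -36. ]
turn [-0.012  0.045  0.048] slide [ 17.1   6.6 -35.2]
```

jog_arm:
  turn:
    - [-0.012,0.045,0.048]
    - [-0.012,0.045,0.048]
    - [-0.012,0.045,0.048]
    - [-0.012,0.045,0.048]
    - [-0.012,0.045,0.048]
  slide:
    - [-1,0,-39]
    - [1,3,-39]
    - [3,7,-39]
    - [5,10,-39]
    - [7,12,-38]
  grip: [100,100,100,100,100]

```text
time: 11.65
tool_pos: [0.4758, -0.1328, 0.0814]
tcp_rot: [-1.559, 0.02, -0.401]
wrist_force: [0.4, 0.2, 0.3]
width: 1.001
```

jog_arm:
  turn:
    - [-0.012,0.045,0.048]
    - [-0.012,0.045,0.048]
    - [-0.012,0.045,0.048]
    - [-0.012,0.045,0.048]
    - [-0.012,0.045,0.048]
  slide:
    - [9,8,-38]
    - [11,7,-37]
    - [13,7,-37]
    - [15,7,-36]
    - [17,6,-35]
  grip: [100,100,100,100,100]

```text
time: 12.15
tool_pos: [0.4766, -0.3283, 0.0509]
tcp_rot: [-1.542, 0.395, -0.384]
wrist_force: [1.3, 0.4, 0.3]
width: 1.0
```

jog_arm:
  turn:
    - [0,0,0]
    - [0,0,0]
  slide:
    - [0,0,0]
    - [0,0,0]
  grip: [100,100]

```text
time: 12.35
tool_pos: [0.4767, -0.3272, 0.0507]
tcp_rot: [-1.541, 0.393, -0.384]
wrist_force: [-0.8, 0.5, -0.1]
width: 1.003
```

```bash
cat > pick.py <<'E'
import sys
from parts import *
from plan import down
n=sys.argv[1]; c=np.array([float(sys.argv[2]),float(sys.argv[3])]); zt=float(sys.argv[4])
p=shot('wrist',n);np.savez(n+'.npz',**p); s=bot.read_state(); T=R.from_rotvec(s['tcp_rot']).as_matrix()
print(s['time'],s['tool_pos'],'\n',T); X=cloud(p); L=(X-s['tool_pos'])@T*1000
m=(np.abs(X[...,2]-zt)<.004)&(np.hypot(X[...,0]-c[0],X[...,1]-c[1])<.05)&(p['img'].mean(2)>45)
S=L[m]; (cc,sz,a)=cv2.minAreaRect(S[:,[0,2]].astype(np.float32)); print('tool frame x,z centre',cc,sz,a,'y',np.median(S[:,1]),'z',np.median(X[m][:,2]))
E
python3 pick.py w12 .481 -.3263 .016
```

```text
12.4 [ 0.4764 -0.3261  0.0509] 
 [[ 0.8802 -0.007   0.4745]
 [-0.4746 -0.0039  0.8802]
 [-0.0043 -1.     -0.0068]]
tool frame x,z centre (3.934976577758789, 1.8296165466308594) (57.2447509765625, 56.234718322753906) 0.4945281147956848 y 34.88308923787953 z 0.016003179154259972
```

View pics/w12.png

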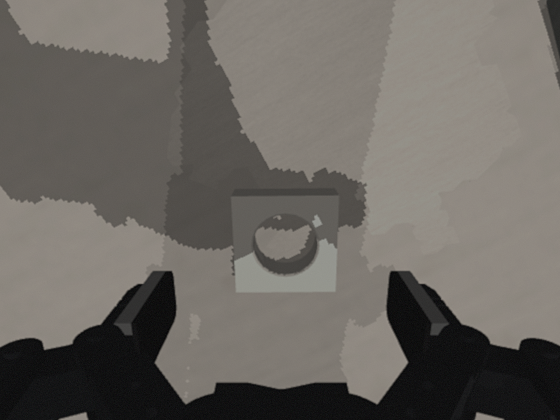

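jog_arm:
  turn:
    - [0,0,0.006]
    - [0,0,0]
    - [0,0,0]
    - [0,0,0]
    - [0,0,0]
  slide:
    - [4,24,1.8]
    - [0,24,0]
    - [0,0,0]
    - [0,0,0]
    - [0,0,0]
  grip: [100,100,100,50,50]

```text
time: 12.9
tool_pos: [0.4818, -0.327, 0.0054]
tcp_rot: [-1.542, 0.393, -0.381]
wrist_force: [0.1, -0.3, -0.0]
width: 0.688
```

jog_arm:
  turn:
    - [0,0,0]
    - [0,0,0]
  slide:
    - [0,0,0]
    - [0,0,0]
  grip: [50,50]

```text
time: 13.1
tool_pos: [0.4824, -0.3276, 0.006]
tcp_rot: [-1.542, 0.393, -0.382]
wrist_force: [0.1, 2.8, 6.7]
width: 0.63
```

```bash
python3 pick.py w13 .481 -.3263 .016
```

```text
13.15 [ 0.4824 -0.3276  0.006 ] 
 [[ 0.8804 -0.0082  0.4741]
 [-0.4741 -0.004   0.8804]
 [-0.0054 -1.     -0.0074]]
tool frame x,z centre (-1.986703872680664, 1.2463722229003906) (57.16722869873047, 73.46733093261719) 0.2561727464199066 y -9.929611191450748 z 0.015990445754677785
```

View pics/w13.png

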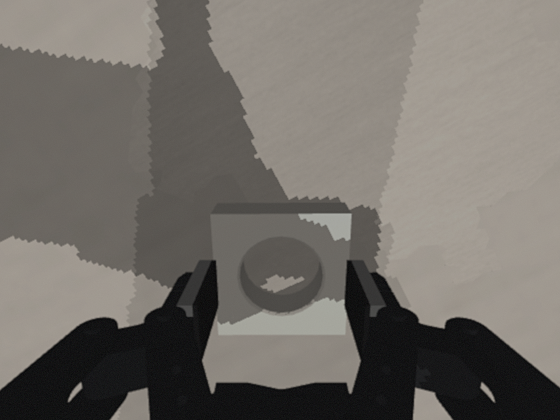

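jog_arm:
  turn:
    - [0,0,0]
    - [0,0,0]
    - [0,0,0]
    - [0,0,0]
    - [0,0,0]
  slide:
    - [0,0,0]
    - [0,0,0]
    - [0,7,0]
    - [0,0,0]
    - [0,0,0]
  grip: [80,80,80,80,50]

```text
time: 13.65
tool_pos: [0.4804, -0.3268, -0.0038]
tcp_rot: [-1.54, 0.397, -0.378]
wrist_force: [-0.1, 2.9, 23.3]
width: 0.646
```

jog_arm:
  turn:
    - [0,0,0]
    - [0,0,0]
  slide:
    - [0,0,0]
    - [0,0,0]
  grip: [50,50]

```text
time: 13.85
tool_pos: [0.481, -0.3272, -0.0032]
tcp_rot: [-1.541, 0.395, -0.38]
wrist_force: [-0.3, -0.8, -1.0]
width: 0.644
```

```bash
python3 pick.py w14 .481 -.3263 .016
```

```text
13.9 [ 0.4809 -0.3271 -0.0032] 
 [[ 0.8804 -0.011   0.4741]
 [-0.4742 -0.0025  0.8804]
 [-0.0084 -0.9999 -0.0074]]
tool frame x,z centre (-0.09165191650390625, 0.6359443664550781) (57.427391052246094, 82.29823303222656) 0.9953656196594238 y -19.49501337193741 z 0.016324699060453807
```

jog_arm:
  turn:
    - [0,0,0]
    - [0,0,0]
    - [0,0,0]
  slide:
    - [0,-25,0]
    - [0,-40,0]
    - [0,-25,0]
  grip: [50,50,50]

```text
time: 14.2
tool_pos: [0.4827, -0.3274, 0.0891]
tcp_rot: [-1.542, 0.394, -0.381]
wrist_force: [0.1, -0.6, 0.6]
width: 0.644
```

Run:
```python
from plan import *
s=bot.read_state(); R0=R.from_rotvec(s['tcp_rot']).as_matrix(); q=np.load('q2.npy')
print(s['tool_pos'],s['wrist_force'],s['width'])
p1,R1=nestpose(q,[0,0,90])
rows(s['tool_pos'],R0,p1,R1,10)
```

```text
[ 0.4827 -0.3274  0.0891] [ 0.1378 -0.6114  0.5575] 0.6442735096860049
rotvec [ 0.1182 -0.4485 -0.488 ] dist 0.39427897992385186
turn [ 0.012 -0.045 -0.049] slide [-20.   -3.3  33.8]
turn [ 0.012 -0.045 -0.049] slide [-18.3  -3.8  34.7]
turn [ 0.012 -0.045 -0.049] slide [-16.5  -4.3  35.5]
turn [ 0.012 -0.045 -0.049] slide [-14.7  -4.6  36.3]
turn [ 0.012 -0.045 -0.049] slide [-12.8  -4.9  37. ]
turn [ 0.012 -0.045 -0.049] slide [-10.9  -5.   37.6]
turn [ 0.012 -0.045 -0.049] slide [-9.  -5.  38.1]
turn [ 0.012 -0.045 -0.049] slide [-7.  -5.  38.5]
turn [ 0.012 -0.045 -0.049] slide [-5.  -4.8 38.8]
turn [ 0.012 -0.045 -0.049] slide [-3.1 -4.5 39. ]
```

jog_arm:
  turn:
    - [0.012,-0.045,-0.049]
    - [0.012,-0.045,-0.049]
    - [0.012,-0.045,-0.049]
    - [0.012,-0.045,-0.049]
    - [0.012,-0.045,-0.049]
  slide:
    - [-20,-10,34]
    - [-18,-6,35]
    - [-17,-4,35.5]
    - [-15,-5,36]
    - [-13,-5,37]
  grip: [50,50,50,50,50]

```text
time: 14.7
tool_pos: [0.4731, -0.1288, 0.1123]
tcp_rot: [-1.558, 0.016, -0.4]
wrist_force: [-0.0, 0.9, -0.2]
width: 0.645
```

jog_arm:
  turn:
    - [0.012,-0.045,-0.049]
    - [0.012,-0.045,-0.049]
    - [0.012,-0.045,-0.049]
    - [0.012,-0.045,-0.049]
    - [0.012,-0.045,-0.049]
  slide:
    - [-11,-5,37.5]
    - [-9,-5,38]
    - [-7,-4,38.5]
    - [-5,-2,39]
    - [-3,0,39]
  grip: [50,50,50,50,50]

```text
time: 15.2
tool_pos: [0.4686, 0.0674, 0.1214]
tcp_rot: [-1.541, -0.362, -0.412]
wrist_force: [0.8, -0.9, 0.9]
width: 0.646
```

jog_arm:
  turn:
    - [0,0,0]
    - [0,0,0]
  slide:
    - [0,0,0]
    - [0,0,0]
  grip: [50,50]

```text
time: 15.4
tool_pos: [0.468, 0.0671, 0.1204]
tcp_rot: [-1.542, -0.36, -0.406]
wrist_force: [-0.7, 0.2, -0.3]
width: 0.641
```

```bash
python3 look.py w15 -19.2; python3 go.py 0 0 64
```

```text
nest [ 0.511   0.0637  0.0425 -0.034 ] 12837 4.190741539932721
in nest: centre [-1.4537  2.1384] size [55.9454 55.3693] top z 108.43133549409478 tilt [0.0112 0.0106] rect (-1.171396255493164, 2.315765380859375) (57.0959587097168, 56.58318328857422) 0.4331166446208954
15.45 [-0.4804 -0.1397 -0.0309] 0.6425032298607047
15.45 nest [ 1.397   0.9274 89.0914] F nest [-0.4341 -0.1563  0.1959] width 0.6425032298607047
slide [-1.4059 25.0883 -0.9956] turn [-0.0028  0.0016  0.0003]
```

View pics/w15.png

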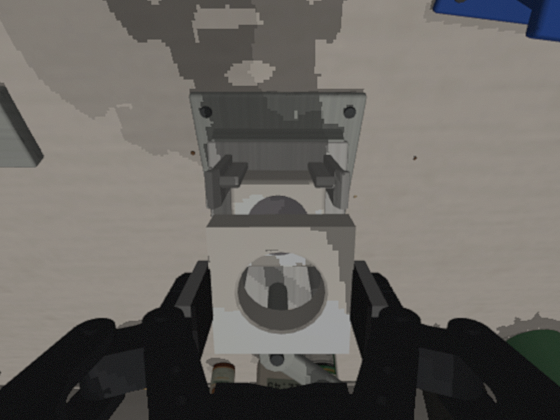

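```bash
python3 - <<'E'
s=open('rel.py').read()
s=s.replace("    H=X[ok]\n","    N=(X-q[:3])@fit.frame(q)*1000\n    ok&=~((np.abs(N[...,0])<30)&(np.abs(N[...,1])<30)&(N[...,2]>4))\n    H=X[ok]\n")
open('rel.py','w').write(s)
E
python3 - <<'E'
from bn import *
p=dict(np.load('w15.npz')); s=bot.read_state()
for t in (-19.2,): bn(p,s,np.load('q2.npy'),t)
E
```

```text
nest [ 0.5103  0.0638  0.042  -0.0367] 8375 0.7398245528722567
in nest: centre [-0.631  1.944] size [55.9918 55.377 ] top z 108.50648953392118 tilt [0.0112 0.0119] rect (-0.34587669372558594, 2.117847442626953) (57.09596633911133, 56.583499908447266) 0.5696587562561035
```

jog_arm:
  turn:
    - [-0.01,0,0.01]
    - [0,0,0]
    - [0,0,0]
    - [0,0,0]
  slide:
    - [0.3,5,-2]
    - [0,23,0]
    - [0,0,0]
    - [0,0,0]
  grip: [50,50,50,50]

```text
time: 15.85
tool_pos: [0.4818, 0.0618, 0.0952]
tcp_rot: [-1.555, -0.344, -0.404]
wrist_force: [-0.2, -0.4, 0.0]
width: 0.644
```

```bash
python3 look.py w16 -19.2; python3 go.py 0 0 43
```

```text
nest [ 0.5096  0.0639  0.0415 -0.0341] 8174 0.8549334259421755
in nest: centre [ 0.8518 -2.6314] size [55.8881 55.3614] top z 79.8906124073982 tilt [-0.0014 -0.003 ] rect (1.1115245819091797, -2.312042236328125) (56.944271087646484, 56.74843978881836) 0.31976911425590515
15.9 [-0.1961  0.3477  0.3651] 0.6457434157698322
15.9 nest [ 1.6705 -2.6355 60.7753] F nest [-0.0123  0.3406  0.42  ] width 0.6457434157698322
slide [-1.4871 17.7677  2.7919] turn [ 0.0089 -0.0015 -0.0105]
```

jog_arm:
  turn:
    - [0,0,0]
    - [0,0,0]
    - [0,0,0]
  slide:
    - [-1.2,0,2.3]
    - [0,0,0]
    - [0,0,0]
  grip: [50,50,50]

```text
time: 16.2
tool_pos: [0.4812, 0.0658, 0.096]
tcp_rot: [-1.553, -0.35, -0.405]
wrist_force: [-0.0, -0.4, -0.8]
width: 0.643
```

```bash
python3 look.py w17 -19.2; python3 go.py 0 0 43
```

```text
nest [ 0.5096  0.0638  0.0415 -0.0353] 8004 0.8919034620345926
in nest: centre [0.5932 1.317 ] size [56.0955 55.2613] top z 80.9579130138296 tilt [ 0.0021 -0.0008] rect (0.9219970703125, 1.2897472381591797) (57.477134704589844, 56.40857696533203) 0.5141159892082214
16.25 [-0.1659  0.5909 -0.7752] 0.6404128623095098
16.25 nest [ 0.7866  1.0268 61.3403] F nest [-0.5285  0.5848 -0.5969] width 0.6404128623095098
slide [-0.6329 18.3532 -0.8934] turn [ 0.0072  0.0008 -0.0084]
```

View pics/w17.png

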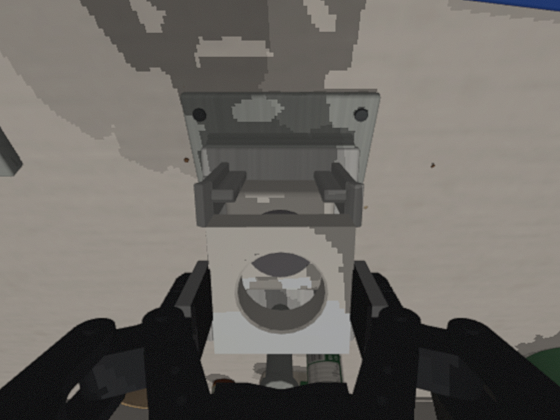

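jog_arm:
  turn:
    - [0,0,0]
    - [0,0,0]
    - [0,0,0]
    - [0,0,0]
    - [0,0,0]
  slide:
    - [-0.7,0,-1.1]
    - [0,9,0]
    - [0,9,0]
    - [0,9,0]
    - [0,0,0]
  grip: [50,50,50,50,50]

```text
time: 16.75
tool_pos: [0.4937, 0.064, 0.0705]
tcp_rot: [-1.553, -0.349, -0.404]
wrist_force: [3.2, -0.4, -0.4]
width: 0.643
```

```bash
python3 go.py 0 0 28;python3 look.py w18 -19.2
```

```text
16.75 nest [-0.0629 -0.3106 32.9413] F nest [ 2.6726 -0.2436 -1.8992] width 0.6430349959012986
slide [0.1082 4.9382 0.3465] turn [ 0.0073  0.0006 -0.0091]
nest [ 0.5068  0.0641  0.0399 -0.0343] 9202 0.6987245824852689
in nest: centre [ 1.0135 -0.086 ] size [71.4783 63.1823] top z 52.57741937337531 tilt [-0.0014 -0.0018] rect (2.501171112060547, -0.22178268432617188) (67.37164306640625, 75.47540283203125) 89.91175842285156
16.8 [ 2.2782 -0.7078 -1.1335] 0.6433811951266692
```

View pics/w18.png

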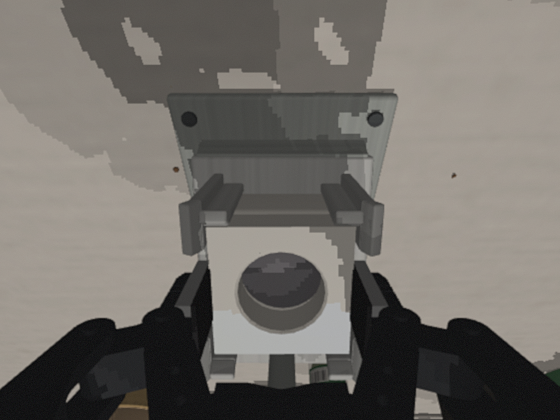

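jog_arm:
  turn:
    - [0,0,0]
    - [0,0,0]
    - [0,0,0]
    - [0,0,0]
  slide:
    - [0.5,2,0]
    - [0,1.5,0]
    - [0,0,0]
    - [0,0,0]
  grip: [50,50,50,50]

```text
time: 17.2
tool_pos: [0.4948, 0.0639, 0.0683]
tcp_rot: [-1.553, -0.349, -0.404]
wrist_force: [2.8, 0.3, -1.5]
width: 0.642
```

```bash
python3 go.py 0 0 28
```

```text
17.2 nest [-0.078  -0.4338 30.5071] F nest [ 1.7014  0.4013 -2.6401] width 0.6418120852616934
slide [0.1014 2.503  0.4524] turn [ 0.0074  0.0007 -0.0092]
```

jog_arm:
  turn:
    - [0,0,0]
    - [0,0,0]
    - [0,0,0]
  slide:
    - [0,1.5,0]
    - [0,1,0]
    - [0,0,0]
  grip: [50,50,50]

```text
time: 17.5
tool_pos: [0.4958, 0.0638, 0.0665]
tcp_rot: [-1.554, -0.348, -0.404]
wrist_force: [-5.5, 0.4, 8.1]
width: 0.642
```

```bash
python3 go.py 0 0 28
```

```text
17.5 nest [-0.0442 -0.4307 28.4089] F nest [-1.0296  0.2339  9.7456] width 0.6422657143000452
slide [0.0483 0.4051 0.4338] turn [ 0.0076  0.0005 -0.0095]
```

Contact at 28.4 with 10 N. Release and check.

jog_arm:
  turn:
    - [0,0,0]
    - [0,0,0]
    - [0,0,0]
    - [0,0,0]
    - [0,0,0]
  slide:
    - [0,0.3,0]
    - [0,0,0]
    - [0,0,0]
    - [0,-25,0]
    - [0,-30,0]
  grip: [100,100,100,100,100]

```text
time: 18.0
tool_pos: [0.4689, 0.0648, 0.1129]
tcp_rot: [-1.555, -0.345, -0.4]
wrist_force: [0.3, 0.2, 0.2]
width: 1.0
```

```bash
python3 seat.py w19 48
```

```text
18.05 [0.4708 0.0654 0.1184]
nest [ 0.5105  0.0638  0.0421 -0.0351] 10149 0.6951591060736627
top z 47.92695496382762 tilt [ 0.0021 -0.     47.9265] lo [-29.1252 -28.0943  45.619 ] hi [27.4368 27.5905 50.5809] 7225
```

View pics/w19.png

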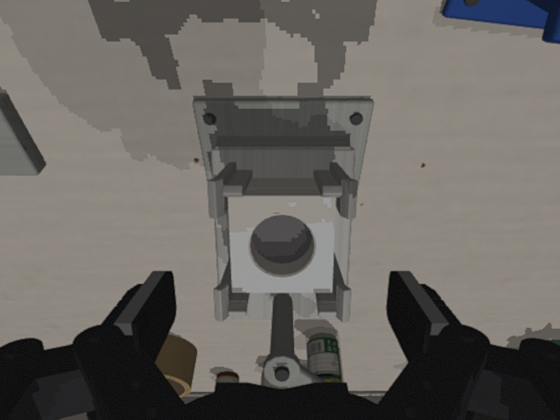

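Run:
```python
from plan import *
s=bot.read_state(); R0=R.from_rotvec(s['tcp_rot']).as_matrix()
rows(s['tool_pos'],R0,np.array([.462,-.132,.055]),down(-.048),5)
```

```text
rotvec [0.0036 0.0117 0.4825] dist 0.20752439173317822
turn [0.001 0.002 0.097] slide [ -6.3  11.3 -39.4]
turn [0.001 0.002 0.097] slide [ -5.   11.8 -39.5]
turn [0.001 0.002 0.097] slide [ -3.8  12.2 -39.5]
turn [0.001 0.002 0.097] slide [ -2.5  12.5 -39.5]
turn [0.001 0.002 0.097] slide [ -1.2  12.7 -39.5]
```

jog_arm:
  turn:
    - [0.001,0.002,0.097]
    - [0.001,0.002,0.097]
    - [0.001,0.002,0.097]
    - [0.001,0.002,0.097]
    - [0.001,0.002,0.097]
  slide:
    - [-6,0,-39]
    - [-5,5,-39.5]
    - [-4,15,-39.5]
    - [-2.5,20,-39.5]
    - [-1,20,-39.5]
  grip: [100,100,100,100,100]

```text
time: 18.55
tool_pos: [0.4586, -0.1317, 0.0507]
tcp_rot: [-1.572, 0.038, -0.037]
wrist_force: [0.1, -0.2, 0.1]
width: 0.998
```

jog_arm:
  turn:
    - [0,0,0]
    - [0,0,0]
    - [0,0,0]
  slide:
    - [0,0,0]
    - [0,0,0]
    - [0,0,0]
  grip: [100,100,100]

```text
time: 18.85
tool_pos: [0.4575, -0.1288, 0.0507]
tcp_rot: [-1.571, 0.036, -0.037]
wrist_force: [-0.1, 0.3, 0.5]
width: 1.0
```

```bash
python3 pick.py w20 .462 -.132 .014
```

```text
18.9 [ 0.4577 -0.1286  0.0513] 
 [[ 0.999   0.002   0.0457]
 [-0.0457 -0.0013  0.999 ]
 [ 0.002  -1.     -0.0012]]
tool frame x,z centre (3.804037094116211, -3.6946182250976562) (56.459259033203125, 56.171077728271484) 0.13641828298568726 y 37.31917559104728 z 0.014005204709517202
```

View pics/w20.png

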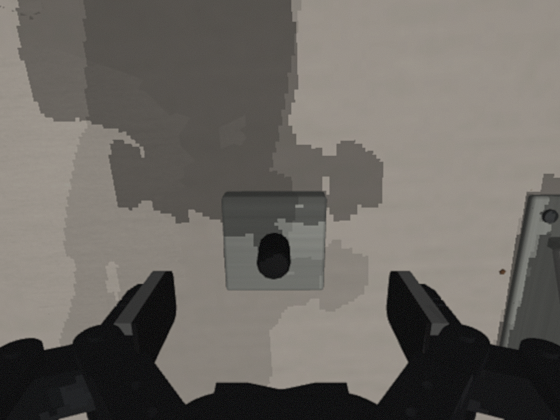

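jog_arm:
  turn:
    - [0,0,0]
    - [0,0,0]
    - [0,0,0]
    - [0,0,0]
    - [0,0,0]
  slide:
    - [3.8,25,-3.7]
    - [0,20,0]
    - [0,8,0]
    - [0,0,0]
    - [0,0,0]
  grip: [100,100,100,100,50]
  newtons: 60

```text
time: 19.4
tool_pos: [0.4622, -0.1331, -0.0011]
tcp_rot: [-1.572, 0.034, -0.038]
wrist_force: [0.3, 0.1, 0.5]
width: 0.859
```

jog_arm:
  turn:
    - [0,0,0]
    - [0,0,0]
    - [0,0,0]
  slide:
    - [0,0,0]
    - [0,0,0]
    - [0,0,0]
  grip: [50,50,50]

```text
time: 19.7
tool_pos: [0.4631, -0.1338, -0.0004]
tcp_rot: [-1.572, 0.034, -0.039]
wrist_force: [-1.9, 1.7, 8.0]
width: 0.632
```

```bash
python3 pick.py w21 .462 -.132 .014
```

```text
19.75 [ 0.4631 -0.1338 -0.0004] 
 [[ 0.9989  0.0032  0.0467]
 [-0.0467 -0.0018  0.9989]
 [ 0.0032 -1.     -0.0016]]
tool frame x,z centre (-1.7053337097167969, -0.29395294189453125) (56.492149353027344, 79.23978424072266) 0.1897607296705246 y -14.368576774983381 z 0.013995080238514743
```

View pics/w21.png

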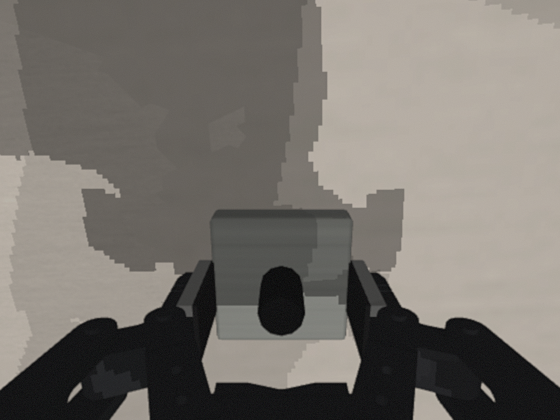

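jog_arm:
  turn:
    - [0,0,0]
    - [0,0,0]
    - [0,0,0]
    - [0,0,0]
    - [0,0,0]
  slide:
    - [0,0,0]
    - [0,0,0]
    - [-1,3.2,0]
    - [0,0,0]
    - [0,0,0]
  grip: [80,80,80,50,50]

```text
time: 20.25
tool_pos: [0.4605, -0.1335, -0.0056]
tcp_rot: [-1.572, 0.037, -0.037]
wrist_force: [0.8, -0.6, 3.0]
width: 0.639
```

jog_arm:
  turn:
    - [0,0,0]
    - [0,0,0]
  slide:
    - [0,0,0]
    - [0,0,0]
  grip: [50,50]

```text
time: 20.45
tool_pos: [0.4606, -0.1335, -0.0056]
tcp_rot: [-1.572, 0.036, -0.037]
wrist_force: [-0.5, 0.1, 1.6]
width: 0.641
```

```bash
python3 pick.py w22 .462 -.132 .014
```

```text
20.5 [ 0.4605 -0.1335 -0.0056] 
 [[ 0.9989  0.0003  0.0467]
 [-0.0467 -0.0012  0.9989]
 [ 0.0004 -1.     -0.0012]]
tool frame x,z centre (1.5781402587890625, 0.22582626342773438) (81.9903564453125, 57.11770248413086) 89.51539611816406 y -19.602764284221053 z 0.014000831265404454
```

jog_arm:
  turn:
    - [0,0,0]
    - [0,0,0]
    - [0,0,0]
  slide:
    - [0,-25,0]
    - [0,-45,0]
    - [0,-40,0]
  grip: [50,50,50]

```text
time: 20.8
tool_pos: [0.4594, -0.1329, 0.1047]
tcp_rot: [-1.571, 0.038, -0.035]
wrist_force: [2.0, -0.4, -2.0]
width: 0.637
```

Run:
```python
from plan import *
s=bot.read_state(); R0=R.from_rotvec(s['tcp_rot']).as_matrix(); q=np.load('q2.npy')
print(s['tool_pos'],s['wrist_force'],s['width'])
p1,R1=nestpose(q,[-1.4,0,91])
rows(s['tool_pos'],R0,p1,R1,5)
```

```text
[ 0.4594 -0.1329  0.1047] [ 1.9798 -0.3745 -2.0095] 0.6367437748768328
rotvec [ 0.0032 -0.0116 -0.4908] dist 0.19900587966724068
turn [ 0.001 -0.002 -0.098] slide [-0.7 -3.3 39.7]
turn [ 0.001 -0.002 -0.098] slide [-0.3 -3.3 39.7]
turn [ 0.001 -0.002 -0.098] slide [ 0.2 -3.3 39.7]
turn [ 0.001 -0.002 -0.098] slide [ 0.6 -3.2 39.7]
turn [ 0.001 -0.002 -0.098] slide [ 1.  -3.1 39.7]
```

jog_arm:
  turn:
    - [0.001,-0.002,-0.098]
    - [0.001,-0.002,-0.098]
    - [0.001,-0.002,-0.098]
    - [0.001,-0.002,-0.098]
    - [0.001,-0.002,-0.098]
  slide:
    - [-1,-8,39.5]
    - [0,-6,39.5]
    - [0,-2,39.5]
    - [0.5,0,39.5]
    - [1,0,39.5]
  grip: [50,50,50,50,50]

```text
time: 21.3
tool_pos: [0.4674, 0.0628, 0.1208]
tcp_rot: [-1.544, -0.354, -0.413]
wrist_force: [0.0, -1.1, -2.0]
width: 0.642
```

jog_arm:
  turn:
    - [0,0,0]
    - [0,0,0]
    - [0,0,0]
  slide:
    - [0,0,0]
    - [0,0,0]
    - [0,0,0]
  grip: [50,50,50]

```text
time: 21.6
tool_pos: [0.4686, 0.061, 0.121]
tcp_rot: [-1.546, -0.352, -0.409]
wrist_force: [0.4, -0.7, -1.2]
width: 0.633
```

```bash
python3 look.py w23 -19.6; python3 go.py -1.4 0 55
```

```text
nest [ 0.5092  0.0638  0.0412 -0.0353] 5670 0.8618366478055162
in nest: centre [ 2.9897 -3.9446] size [54.7589 54.4639] top z 108.92626738752145 tilt [-0.0007 -0.0007] rect (3.529447555541992, -3.8995590209960938) (56.235774993896484, 56.75226974487305) 89.79952239990234
21.65 [ 0.4994  0.1048 -2.2016] 0.6340846091982871
21.65 nest [ 2.1436 -4.6872 89.2943] F nest [-0.5961  0.1221 -2.1765] width 0.6340846091982871
slide [-3.4205 34.3     4.737 ] turn [ 0.0018 -0.0032 -0.004 ]
```

View pics/w23.png

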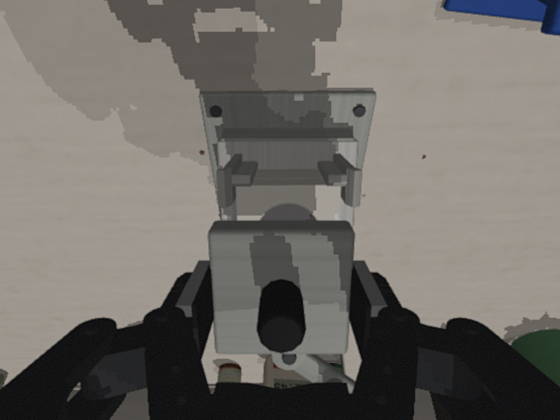

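jog_arm:
  turn:
    - [0,0,0]
    - [0,0,0]
    - [0,0,0]
    - [0,0,0]
  slide:
    - [-3.2,5,3.5]
    - [0,25,0]
    - [0,0,0]
    - [0,0,0]
  grip: [50,50,50,50]

```text
time: 22.05
tool_pos: [0.479, 0.0636, 0.0917]
tcp_rot: [-1.547, -0.348, -0.408]
wrist_force: [0.2, -1.4, -1.2]
width: 0.64
```

```bash
python3 look.py w24 -19.6; python3 go.py -1.4 0 43
```

```text
nest [ 0.5098  0.0639  0.0415 -0.0344] 7313 0.9405174145849615
in nest: centre [-2.3839 -0.9749] size [54.8846 54.504 ] top z 78.2481077420607 tilt [-0.0013 -0.0017] rect (-1.8571548461914062, -0.9812793731689453) (56.126487731933594, 56.78245162963867) 89.79698181152344
22.1 [ 0.2124  0.8114 -0.7806] 0.6353497918296561
22.1 nest [-2.2021 -0.9972 59.1068] F nest [-0.2039  0.8183 -0.7757] width 0.6353497918296561
slide [ 0.882  16.1006  1.0291] turn [ 0.0018 -0.0032 -0.0052]
```

View pics/w24.png

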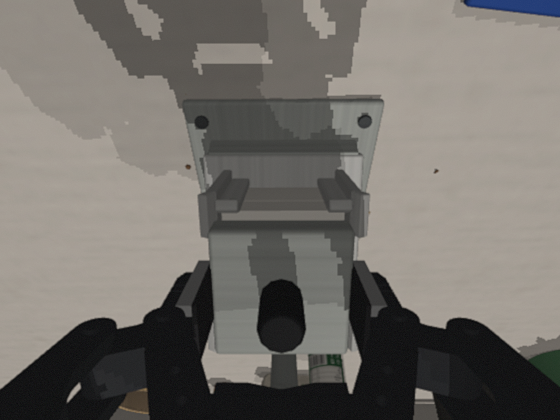

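jog_arm:
  turn:
    - [0,0,0]
    - [0,0,0]
    - [0,0,0]
    - [0,0,0]
    - [0,0,0]
  slide:
    - [2,0,0.8]
    - [0,0,0]
    - [0,6,0]
    - [0,5,0]
    - [0,0,0]
  grip: [50,50,50,50,50]

```text
time: 22.6
tool_pos: [0.4861, 0.0652, 0.0831]
tcp_rot: [-1.546, -0.351, -0.408]
wrist_force: [-0.3, 0.1, -1.1]
width: 0.639
```

```bash
python3 look.py w25 -19.6; python3 go.py -1.4 0 43
```

```text
nest [ 0.5066  0.0639  0.0398 -0.0347] 7879 0.6615208229111301
in nest: centre [3.3776 0.8989] size [54.9415 54.5298] top z 67.38497710647151 tilt [ 0.0002 -0.0011] rect (3.7977981567382812, 0.8936748504638672) (55.93768310546875, 56.681846618652344) 89.76318359375
22.65 [-0.2921  0.3286 -2.1859] 0.6357174820675886
22.65 nest [-0.8032  0.5698 47.859 ] F nest [-1.2941  0.3182 -1.7876] width 0.6357174820675886
slide [-0.5708  4.8626 -0.5661] turn [ 0.001  -0.0015 -0.0052]
```

View pics/w25.png

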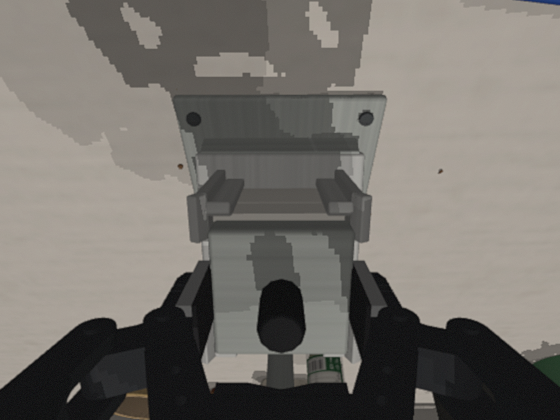

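jog_arm:
  turn:
    - [0,0,0]
    - [0,0,0]
    - [0,0,0]
    - [0,0,0]
  slide:
    - [0,1,-0.7]
    - [0,2,0]
    - [0,1.5,0]
    - [0,0,0]
  grip: [50,50,50,50]

```text
time: 23.05
tool_pos: [0.4885, 0.0644, 0.0798]
tcp_rot: [-1.546, -0.352, -0.409]
wrist_force: [-0.5, 0.0, -2.1]
width: 0.638
```

```bash
python3 go.py -1.4 0 43
```

```text
23.05 nest [-0.2771 -0.1258 43.6226] F nest [-1.4025  0.0214 -1.6013] width 0.6379210296955683
slide [-1.1204  0.6272  0.1244] turn [ 0.0008 -0.0017 -0.0042]
```

jog_arm:
  turn:
    - [0,0,0]
    - [0,0,0]
    - [0,0,0]
  slide:
    - [-0.3,1,0]
    - [0,0.7,0]
    - [0,0,0]
  grip: [50,50,50]

```text
time: 23.35
tool_pos: [0.489, 0.0644, 0.0787]
tcp_rot: [-1.546, -0.352, -0.409]
wrist_force: [-5.2, -0.1, 5.3]
width: 0.637
```

```bash
python3 go.py -1.4 0 43
```

```text
23.35 nest [-0.3501 -0.0716 42.4307] F nest [-2.1282 -0.2764  7.1046] width 0.6374865188369795
slide [-1.0523 -0.5652  0.0692] turn [ 0.0009 -0.0018 -0.004 ]
```

jog_arm:
  turn:
    - [0,0,0]
    - [0,0,0]
    - [0,0,0]
    - [0,0,0]
    - [0,0,0]
  slide:
    - [0,0,0]
    - [0,0,0]
    - [0,0,0]
    - [0,-20,0]
    - [0,-30,0]
  grip: [100,100,100,100,100]

```text
time: 23.85
tool_pos: [0.4643, 0.065, 0.121]
tcp_rot: [-1.547, -0.349, -0.405]
wrist_force: [1.1, -0.1, 0.1]
width: 0.997
```

```bash
python3 seat.py w26 62; python3 go.py 0 0 90
python3 - <<'E'
from rel import *
p=dict(np.load('w26.npz')); q=np.array([.5100,.0638,.0419,-.0351]); X=cloud(p); N=(X-q[:3])@fit.frame(q)*1000
m=(N[...,2]>80)&(N[...,2]<88)&(np.abs(N[...,0])<15)&(np.abs(N[...,1])<15); print('knob top',N[m].mean(0),N[m].min(0),N[m].max(0))
m=(N[...,2]>85)&(N[...,2]<96)&(N[...,0]>40)&(N[...,0]<100)&(np.abs(N[...,1])<60);k=N[m]
if len(k): c=np.median(k,axis=0);print('pin',c,k.min(0),k.max(0),len(k),np.arctan2(c[1],60-c[0]))
E
```

```text
23.9 [0.4662 0.0656 0.1268]
nest [ 0.5104  0.0638  0.042  -0.0348] 8145 0.7454976917573279
top z 61.97287797617273 tilt [ 0.0016  0.0002 61.9566] lo [-28.1984 -27.3467  60.0409] hi [26.4168 27.7152 63.5092] 8140
23.9 nest [ 2.0957  0.2841 95.5874] F nest [2.5814 0.5692 0.1018] width 1.002101209843433
slide [-2.0949  5.5874 -0.2887] turn [-0.0001 -0.002  -0.    ]
knob top [-2.1732  0.1478 85.1667] [-9.3557 -8.0197 80.0828] [ 7.058   8.605  87.6326]
```

View pics/w26.png

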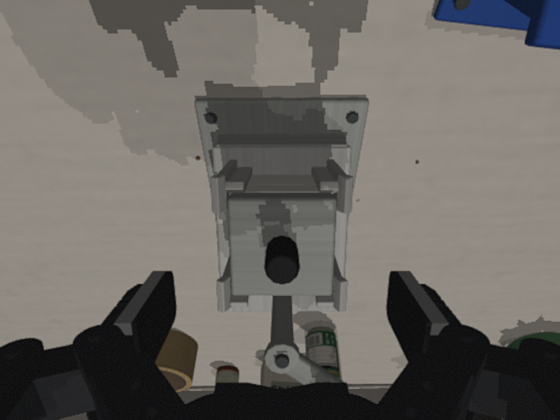

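jog_arm:
  turn:
    - [0,0,0]
    - [0,0,0]
    - [0,0,0]
    - [0,0,0]
    - [0,0,0]
  slide:
    - [0,-12,0]
    - [39,0,12.5]
    - [39,0,12.5]
    - [0,0,0]
    - [0,0,0]
  grip: [50,50,50,50,50]

```text
time: 24.4
tool_pos: [0.5309, 0.0881, 0.1701]
tcp_rot: [-1.546, -0.353, -0.409]
wrist_force: [0.0, 0.6, 0.2]
width: 0.499
```

```bash
cat > pin.py <<'E'
import sys
from rel import *
p=shot('wrist',sys.argv[1]); s=bot.read_state(); q=np.array([.5100,.0638,.0419,-.0351]); X=cloud(p); N=(X-q[:3])@fit.frame(q)*1000
T=R.from_rotvec(s['tcp_rot']).as_matrix(); L=((X-s['tool_pos'])@T*1000)
m=(N[...,2]>87)&(N[...,2]<95)&(N[...,0]>15)&(N[...,0]<100)&(np.abs(N[...,1])<60)&(np.abs(L[...,2])<25)&(p['img'].mean(2)>40)
k=N[m]; print(len(k))
if len(k): c=(k.min(0)+k.max(0))/2; print('pin nest',c,np.median(k,axis=0),'tool',np.median(L[m],axis=0),(L[m].min(0)+L[m].max(0))/2)
print(s['time'],'tcp nest',fit.frame(q).T@(s['tool_pos']-q[:3])*1000,s['wrist_force'],s['width'])
E
python3 pin.py w27
```

```text
460
pin nest [80.1083 25.2964 89.7393] [79.4092 25.0824 90.5351] tool [ 3.6016 12.6843  0.483 ] [ 4.306  13.5257  0.7067]
24.45 tcp nest [ 75.8836  24.6113 103.2628] [-0.7529 -0.3551  0.4539] 0.5004259439455963
```

View pics/w27.png

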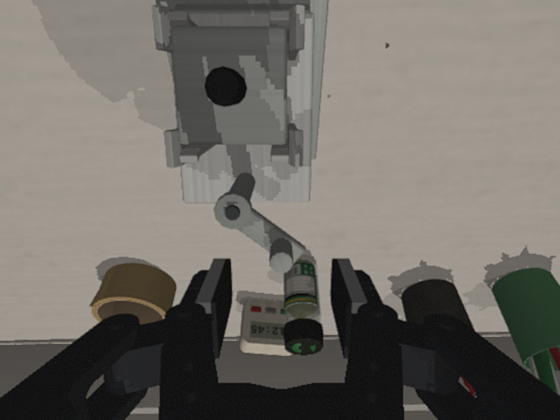

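jog_arm:
  turn:
    - [0,0,0]
    - [0,0,0]
    - [0,0,0]
    - [0,0,0]
    - [0,0,0]
  slide:
    - [4,8,0.6]
    - [0,17,0]
    - [0,0,0]
    - [0,0,0]
    - [0,0,0]
  grip: [50,50,50,5,5]
  newtons: 20

```text
time: 24.95
tool_pos: [0.5449, 0.0878, 0.1492]
tcp_rot: [-1.546, -0.352, -0.409]
wrist_force: [-0.6, 0.1, 0.3]
width: 0.171
```

jog_arm:
  turn:
    - [0,0,0]
    - [0,0,0]
    - [0,0,0]
  slide:
    - [0,0,0]
    - [0,0,0]
    - [0,0,0]
  grip: [5,5,5]

```text
time: 25.25
tool_pos: [0.5449, 0.0878, 0.1494]
tcp_rot: [-1.546, -0.352, -0.409]
wrist_force: [-2.1, -1.0, 0.4]
width: 0.124
```

```bash
python3 pin.py w28
```

```text
867
pin nest [80.5111 25.5647 90.9871] [77.1729 25.7047 90.6768] tool [ -3.447  -11.7785   0.496 ] [ -0.1272 -12.0702   0.3426]
25.3 tcp nest [80.5695 25.1988 78.8889] [-2.0347 -1.7636  1.2799] 0.11941643862941753
```

View pics/w28.png

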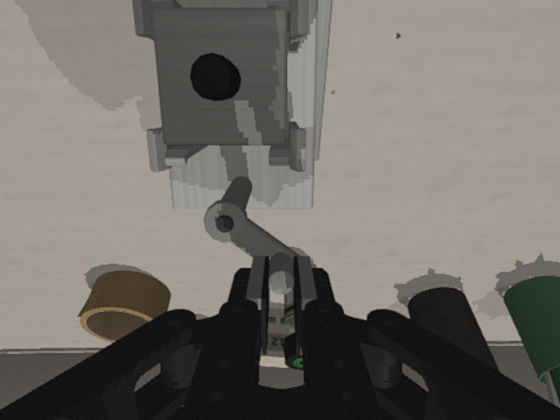

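jog_arm:
  turn:
    - [0,0,0]
    - [0,0,0]
    - [0,0,0]
    - [0,0,0]
    - [0,0,0]
  slide:
    - [-6.8,0,4.2]
    - [-7.6,0,2.4]
    - [-8,0,0.4]
    - [-7.8,0,-1.5]
    - [0,0,0]
  grip: [5,5,5,5,5]

```text
time: 25.8
tool_pos: [0.5193, 0.0942, 0.1361]
tcp_rot: [-1.546, -0.354, -0.41]
wrist_force: [0.7, -4.0, 0.2]
width: 0.121
```

```bash
python3 pin.py w29
```

```text
847
pin nest [51.5239 31.0206 90.9801] [48.7975 31.2244 90.7353] tool [ -2.7561 -11.4749   0.479 ] [ -0.0322 -11.7172   0.2643]
25.85 tcp nest [51.5249 30.7362 79.2614] [ 0.5192 -4.3243  0.989 ] 0.11959995636488857
```

View pics/w29.png

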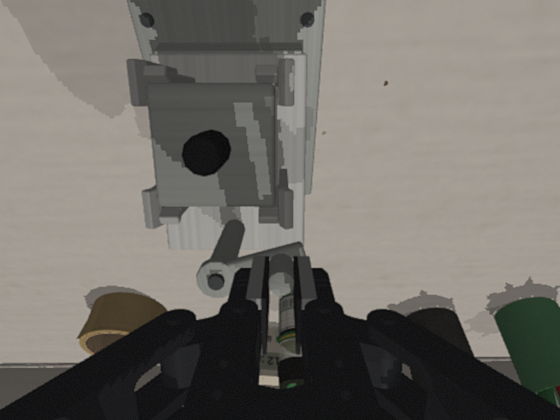

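jog_arm:
  turn:
    - [0,0,0]
    - [0,0,0]
    - [0,0,0]
    - [0,0,0]
    - [0,0,0]
  slide:
    - [-8,0,-3.8]
    - [-6.1,0,-5.1]
    - [-4.7,0,-6.5]
    - [-2.9,0,-7.4]
    - [0,0,0]
  grip: [5,5,5,5,5]

```text
time: 26.35
tool_pos: [0.4958, 0.0729, 0.1232]
tcp_rot: [-1.545, -0.347, -0.405]
wrist_force: [-11.2, 4.9, 4.2]
width: 0.122
```

```bash
python3 pin.py w30
```

```text
773
pin nest [26.1395  8.8465 90.9978] [27.5278  9.0765 90.7416] tool [  2.056  -12.1932   0.4975] [  0.6296 -12.4051   0.2438]
26.4 tcp nest [25.3433  8.5851 78.581 ] [-11.6066   4.3652   5.2138] 0.12289813364508803
```

View pics/w30.png

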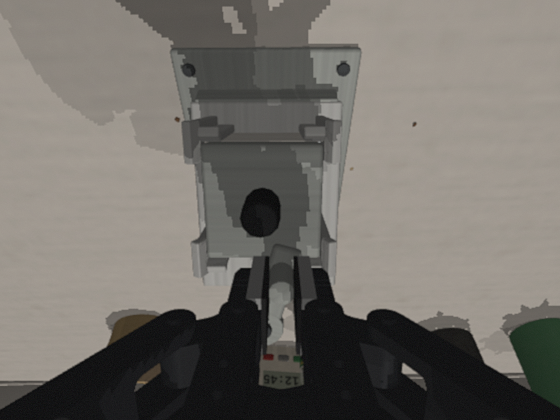

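jog_arm:
  turn:
    - [0,0,0]
    - [0,0,0]
    - [0,0,0]
    - [0,0,0]
    - [0,0,0]
  slide:
    - [2,0,-3.5]
    - [1,0,-4]
    - [0,0,-1.5]
    - [0,0,0]
    - [0,0,0]
  grip: [5,5,5,5,5]

```text
time: 26.9
tool_pos: [0.4966, 0.0639, 0.1233]
tcp_rot: [-1.546, -0.344, -0.402]
wrist_force: [-14.8, 4.1, 4.6]
width: 0.124
```

```bash
python3 pin.py w31
```

```text
882
pin nest [26.9498 -0.0324 90.9997] [25.6098  0.1311 90.7075] tool [ -0.9844 -12.5289   0.4945] [  0.3229 -12.8119   0.3194]
26.95 tcp nest [26.4292 -0.3723 78.1738] [-14.7001   5.5537   6.5014] 0.12059453292155439
```

View pics/w31.png

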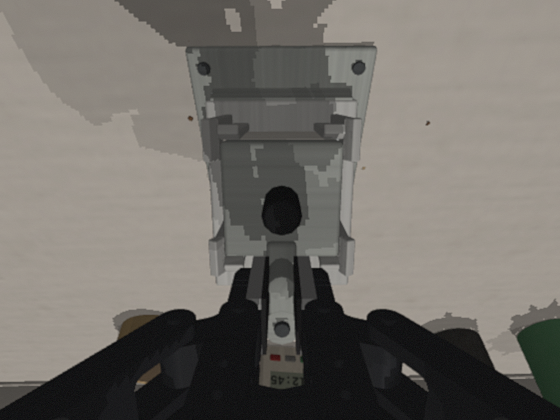

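jog_arm:
  turn:
    - [0,0,0]
    - [0,0,0]
    - [0,0,0]
  slide:
    - [1.5,0,-1]
    - [0,0,0]
    - [0,0,0]
  grip: [5,5,5]

```text
time: 27.25
tool_pos: [0.4967, 0.0636, 0.1233]
tcp_rot: [-1.545, -0.341, -0.4]
wrist_force: [-20.2, 10.6, 8.8]
width: 0.121
```

```bash
python3 pin.py w32
```

```text
869
pin nest [26.968  -0.3656 91.0033] [25.6217 -0.0987 90.6784] tool [ -1.0657 -12.6454   0.5308] [  0.2467 -12.8305   0.2598]
27.3 tcp nest [26.4879 -0.636  78.054 ] [-19.9883   9.4229   8.611 ] 0.12079669483495614
```

jog_arm:
  turn:
    - [0,0,0]
    - [0,0,0]
    - [0,0,0]
    - [0,0,0]
    - [0,0,0]
  slide:
    - [-2,0,0.3]
    - [0,0,0]
    - [0,0,0]
    - [0,0,0]
    - [0,-10,0]
  grip: [5,5,40,40,40]

```text
time: 27.8
tool_pos: [0.4955, 0.0628, 0.1345]
tcp_rot: [-1.546, -0.351, -0.407]
wrist_force: [-0.0, -0.0, 0.4]
width: 0.403
```

jog_arm:
  turn:
    - [0,0,0]
    - [0,0,0]
    - [0,0,0]
    - [0,0,0]
  slide:
    - [10,-15,0]
    - [20,-20,0]
    - [20,-10,0]
    - [0,0,0]
  grip: [40,40,40,40]

```text
time: 28.2
tool_pos: [0.5232, 0.0622, 0.2042]
tcp_rot: [-1.543, -0.359, -0.417]
wrist_force: [0.2, -0.1, 0.1]
width: 0.398
```

```bash
python3 pin.py w33
python3 - <<'E'
from h import *
import numpy as np
E
python3 - <<'E'
from rel import *
p=shot('wrist','w34'); s=bot.read_state(); q=np.array([.5105,.0638,.042,-.0351])
q=nestfit(p,s,q); X=cloud(p); N=(X-q[:3])@fit.frame(q)*1000
m=(np.abs(N[...,2]-62)<4)&(np.abs(N[...,0])<33)&(np.abs(N[...,1])<29.5)&(p['img'].mean(2)>50)
S=N[m]; A=np.c_[S[:,:2],np.ones(len(S))]; print('plate',np.linalg.lstsq(A,S[:,2],rcond=None)[0],np.percentile(S,.5,axis=0),np.percentile(S,99.5,axis=0))
m=(N[...,2]>80)&(N[...,2]<88)&(np.abs(N[...,0])<15)&(np.abs(N[...,1])<15); print('knob',(N[m].min(0)+N[m].max(0))/2)
m=(N[...,2]>88)&(N[...,2]<94)&(N[...,0]>15)&(N[...,0]<60)&(np.abs(N[...,1])<40)
if m.any(): c=(N[m].min(0)+N[m].max(0))/2; print('pin',c,'theta',np.arctan2(c[1],60-c[0]))
print(s['time'],s['wrist_force'])
E
```

```text
396
pin nest [28.8839  0.0597 89.947 ] [28.7156  0.0686 90.6221] tool [-55.8459  44.8231   1.3893] [-55.6755  45.4947   1.3784]
28.25 tcp nest [ 84.5228  -1.4525 135.4847] [-0.8939 -0.4328 -0.3616] 0.4015246651886973
nest [ 0.5104  0.0638  0.0421 -0.0343] 7395 0.5264975354295627
plate [ 0.0037  0.0004 61.7585] [-28.8806 -27.5136  59.1701] [26.9367 27.7404 63.6241]
knob [-0.9767  0.3503 84.2125]
pin [28.3582  0.2447 90.4018] theta 0.007734824948856333
28.3 [-0.7573 -0.2637  0.5414]
```

View pics/w34.png

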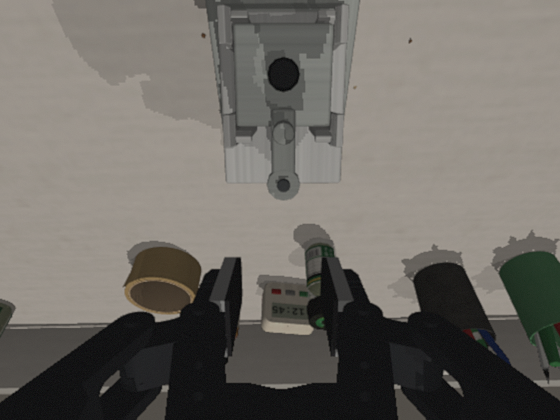

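All checks agree: keeper angle is about 0.01 rad, the plate is flat at 62 mm, and the gripper is clear. Handing in.

```bash
python3 -c "
from workcell import bot
print(bot.read_state()['joint_vel'].round(3)); print(bot.finish_job())"
```

```text
[ 0.     0.01   0.046 -0.001  0.005 -0.   ]
the job is handed in; nothing more can be done
None
```

The job is done and handed in at about 28 s. The block, spacer and press plate are stacked in the bare-metal stand's pocket. The keeper was swung by its pin to its stop and let go. `finish_job` gives no verdict, so the results below come from my own measurements.

**Seating:**

| Part | Top above pocket floor, measured (expected) | Tilt | Offset from pocket axis |
|---|---|---|---|
| Block | 32.0 mm (32) | under 0.01 rad | about −1.6 mm in x, under 0.5 mm in y |
| Spacer | 47.9 mm (48) | under 0.01 rad | about −1 mm in x, under 0.5 mm in y |
| Plate | 62.0 mm, then 61.8 mm in the last picture (62) | under 0.01 rad | knob at (−1.0, 0.4) mm |

The block and spacer were measured when each was placed; the plate covers them in the last picture.

**Keeper and robot:** the keeper angle read about 0.01 rad. The gripper was clear of everything, with wrist force near zero. The arm never went near the tape roll, stapler or spice jar, but I did not re-measure where they stand.

**Disagreements:**
- **Fingertips:** in the camera images the fingertips stood about 7–16 mm behind the TCP, not 17 mm ahead as stated. I used the measured value and gripped the spacer and plate a second time, lower down.
- **Nest position:** the fitted nest position shifted by about 2–4 mm between wrist views. I placed each part relative to the nest seen in the same picture and used contact force to confirm it was down.

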